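Pack the queen cages and snap the travel case shut

TASK

Make the queen-cage travel case ready for delivery: put any empty white plastic roller cages that were left in it into the orange returns bin, and lay every wooden queen cage from the counter flat in a free pocket of the case, one to a pocket (a wooden cage already in the case stays in it). Then swing the lid shut and press its front edge down until the spring catch clicks; leave everything else on the counter in its place.

Things in the scene. Friction and masses are not known exactly. Their poses are not given: they have to be found in the camera images.
- case: grey travel case, fixed: tray 124 (x) x 312 (y) x 13 mm high; origin under its centre, z up, front with the catch at its -x, lid hinged along its +x edge. Five pockets centred at x = 0, y = -120, -60, 0, 60, 120 mm, each 88 (x) x 38 (y), floor 6 mm above the counter; the lands between are flush with the rim, 13 mm up: fingers must stay above them, so grip cages in their upper half
- lid (a joint): lid angle in rad: 0 shut and caught, about 0.1 when merely resting on the catch, 1.57 upright; starts at 1.75 to 2.1 (leaning back from the pockets). A friction hinge (about 0.11 N m) keeps it where it is left, so it must be swung all the way. The last part needs roughly 10 N (at most 20) at the front edge to force the lip past the catch, then it drops home on a stop
- case_hinge (a point): point on the hinge line, mid-width, 62 mm behind the case's centre, 13 mm above the counter. Seen from here the shut lid reaches 124 mm forward, is 312 mm wide, and its outer (top) face lies 26 mm above; the hinge turns about the case's y axis
- lid_edge (a point): point on the lid's outer face, mid-width, 12 mm from its front (free) edge: where to press; moves with the lid, 39 mm above the counter when shut
- catch (a joint): spring catch: small steel tongue with a brass roller, 40 mm wide, standing at the middle of the case's front, 30 mm high, up to 14 mm in front of the tray; 0 at rest (sprung in), grows to about 0.15 rad while the lip of the lid forces it outward, springs back to 0 with the click
- bin: small orange open bin, fixed: 150 (x) x 140 (y) x 60 mm high, wall and floor 4 mm; origin under its centre on the counter
- w1_mid (a point): wooden three-hole queen cage: a plain wood block 80 long (its x) x 30 wide (its y) x 24 high, three round holes under wire mesh on top; about 35 g. Point: its centre, 12 mm above its underside. Starts on the counter. May be absent (None).
- w2_mid (a point): wooden three-hole queen cage: a plain wood block 80 long (its x) x 30 wide (its y) x 24 high, three round holes under wire mesh on top; about 35 g. Point: its centre, 12 mm above its underside. Starts on the counter. May be absent (None).
- w3_mid (a point): wooden three-hole queen cage: a plain wood block 80 long (its x) x 30 wide (its y) x 24 high, three round holes under wire mesh on top; about 35 g. Point: its centre, 12 mm above its underside. Starts on the counter. May be absent (None).
- w4_mid (a point): wooden three-hole queen cage: a plain wood block 80 long (its x) x 30 wide (its y) x 24 high, three round holes under wire mesh on top; about 35 g. Point: its centre, 12 mm above its underside. Starts on the counter. May be absent (None).
- w5_mid (a point): wooden three-hole queen cage: a plain wood block 80 long (its x) x 30 wide (its y) x 24 high, three round holes under wire mesh on top; about 35 g. Point: its centre, 12 mm above its underside. If present it already lies in a pocket. May be absent (None).
- r1_mid (a point): empty roller cage: white ribbed plastic tube 23 mm across and 76 mm long (along its x) with a 26 mm square cap at each end; about 20 g. Starts in a pocket of the case. Point: its centre, 13 mm above its underside. May be absent (None).
- r2_mid (a point): empty roller cage: white ribbed plastic tube 23 mm across and 76 mm long (along its x) with a 26 mm square cap at each end; about 20 g. Starts in a pocket of the case. Point: its centre, 13 mm above its underside. May be absent (None).
- r3_mid (a point): empty roller cage: white ribbed plastic tube 23 mm across and 76 mm long (along its x) with a 26 mm square cap at each end; about 20 g. Starts in a pocket of the case. Point: its centre, 13 mm above its underside. May be absent (None).
- r4_mid (a point): empty roller cage: white ribbed plastic tube 23 mm across and 76 mm long (along its x) with a 26 mm square cap at each end; about 20 g. Starts in a pocket of the case. Point: its centre, 13 mm above its underside. May be absent (None).
- jar1: bystander: amber honey jar, 68 mm across, 95 mm high, left end of the counter; origin under its centre
- jar2: bystander: amber honey jar, 68 mm across, 95 mm high, right of the case and beyond the bin; origin under its centre
- candy_pot: bystander: small white screw pot 35 mm across, 29 mm high, amid the wooden cages on the counter; origin under its centre
- hive_tool: bystander: flat steel hive tool 245 mm long, 46 wide, up to 18 mm high, lying beyond the cages; origin near its middle, underside
- reducer: bystander: wooden entrance bar 300 x 22 x 20 mm, lying behind the case; origin under its centre
- bee_brush: bystander: bee brush 280 mm long, right end of the counter; origin on its underside
- tin: bystander: aluminium tin 60 mm across, 60 mm high, far left; origin under its centre
Not all that is in view belongs to the job. What is shaped like the part that bears w2_mid but pink or yellow is not meant.

How it is judged:
By the outcome, as a careful person would: the job done as asked, in the order asked, and still so for the second after the job is handed in, with the robot touching nothing.
Of w1, w2, w3, w4 only 3 to 4 are there at a start; the rules pass over those that are not, and their reading is None.
Of w5, r1, r2, r3, r4 only 3 to 4 are there at a start; the rules pass over those that are not, and their reading is None.
At some moment in a run one of w1, w2, w3, w4 may be knocked a few centimetres aside while the robot is not near it.
Once in a run the grip may slacken for a moment while it holds something.
It also fails if it takes over 210 s, if anything falls off the work surface, if the arm or the gripper's body presses on something with over 40 N, if the wrist force passes 120 N, or if a joint passes its speed limit or range.

ROBOT

A 7-joint arm with a two-finger parallel gripper is mounted at the origin on the work surface. World frame = base frame: x ahead of the robot, y to its left, z up, the work surface at z = 0. Lengths are in m, angles in rad, forces in N, time in s.
With the tool pointing down it reaches from about 0.4 to 0.925 m from the base axis. Payload 4.1 kg.
Tool frame: the origin (TCP) lies at the centre of the arm's flange, where the gripper is bolted on; the fingertips stand 173 mm ahead of it and the grasp point (between the pads) lies 155 mm ahead of it; y points along the fingers, z is the direction in which the jaws open and shut, and the axes are right-handed (so a half turn about y gives the same grasp; the last joint's range is limited). The gripper opens to 85 mm and grips with 20 to 120 N. Pads are 22 mm wide; open, the fingers measure 114 mm over their backs; the gripper's body (76 mm by 85 mm) begins 54 mm behind the grasp point. The pads swing forward as they close: fully open they stand 13 mm farther back than shut.
Start: joints at [1.145, 0.398, 0.045, 1.537, -0.019, 1.207, -0.051], TCP at [0.209, -0.616, 0.405] pointing down, gripper open.
Joint ranges: [-2.82, 2.82], [-0.49, 2.23], [-1.37, 1.46], [0, 2.46], [-1.36, 4.5], [0.23, 2], [-2.94, 2.94]. Speed limits (rad/s): [2.57, 2.57, 3.14, 3.14, 3.14, 3.14, 3.14].

INTERFACE

Orientations are given as a unit quaternion [w, x, y, z].
In Python, from workcell import sense, get_image, close_job, recognise, masks_of gives the robot as it stands.
- The arm moves only by the tool servo_tool, never from a script. Its argument "rows" is a list of rows, each a list of 3 entries, a list of its own where there are three numbers: the closure, from 0 (fully open) to 1 (shut), then the shift along the tool's x, y, z each as a share of 100 mm, from -1 to 1, then the turn about the tool's y as a share of 90 degrees, from -1 to 1. In form: [[gripper, [tx, ty, tz], spin], ...]. A call has 1 to 5 rows; each row is the pose to reach, as a shift and turn from the pose measured when the call began, along the tool's axes at that moment; what a row does not reach only later rows make up. A row lasts 1/12 s, in which the tool goes at most 41.7 mm and 7.16 degrees, less where a joint would pass 70% of its speed; a pose out of reach is approached as far as the arm can. A call with a number of a shift or a turn outside -1 to 1 is refused whole. A call with a gripper value outside its range is refused whole. The fingers move at their own pace and stop on an object; "newtons" is the grip in N (left out, the last holds). Time passes only in rows, so rows that repeat a pose let the fingers close. It gives the time, the measured TCP pose, the force and the opening at its end, in the units of the state.
- sense(): the state, without advancing time (a new reading comes with each control period).
- get_image(name): name is "scene" or "top" or "wrist"; returns a dict with "frame" (400x640x3 uint8, blue, green, red), "mtx" (3x3 intrinsics, pixels), "extrinsics" (4x4, takes a point from camera to world coordinates). Camera axes: x right, y up, looking along -z (the intrinsics and any distortion apply to the point x, -y, -z); pixel columns grow to the right and rows downward; lengths in m; the calibration is good to about 2 mm. A picture is of the moment at which its call begins. There is no depth.
- close_job(): hands the job in, once; it reports no verdict.
Trained networks look in a picture, given as the dict that the camera call returned (one of the last four; its "shot" number tells which), for a name from the list of things; names that differ only in an ending like _2 or _b are one class to them, and where a whole thing is asked for, a point or a joint stands for the part that bears it (a point fixed in the world has none). Each returns a list of dicts, best first, with "confidence" (0 to 1); they miss things now and then, are a little off and sometimes report something else, mostly with a low value. They report only what shows in the picture. A call takes as long as a camera call. They do not tell look-alikes from the thing itself.
- recognise(picture, name): "xyz" ([x, y, z] in m, in world coordinates, good to about 4 mm: the middle of the surface that is visible of it).
- masks_of(picture, name): "region" (400x640 bool, what is visible of it).
The state is a dict: "time_s": time; "q": joint angles; "qvel": joint speeds; "tau": joint torques, N m; "tcp_pos": TCP position; "tool_rot": TCP orientation; "force": force on the tool from outside, world axes, zero at the start; "moment": the same for the moment, N m; "finger_gap": opening from 0.0 (shut) to 1.0 (fully open).
Only numpy, scipy, OpenCV 4.12 (cv2) and the standard library are available. Lean on these libraries where they do the work, as an engineer would, in place of code of your own. Each camera call takes 0.05 s, during which the arm holds its last target.

## Working session

There is one attempt and no reset: what is moved stays moved. The work goes in short steps, Python scripts to look and compute and a tool call to move; the robot and the scene stay as the last step left them, time stands still between calls to the robot, and variables do not carry over. Pictures are saved under pics/ and viewed, and the job is handed in when it is done.

Besides the shell and the picture viewer there is one more tool, called as name(argument=value, ...) on one line, values as JSON. servo_tool: Moves the arm, as the interface text tells. Shift numbers are shares of 100 mm and turn numbers shares of 90 degrees, none past 1 either way. Its arguments: {"type":"object","properties":{"rows":{"type":"array","items":{"type":"array"}},"newtons":{"type":"number"}},"required":["rows"]}

```bash
ls; mkdir -p pics
python3 - <<'E'
from workcell import sense,get_image
import cv2
print(sense())
for n in ["scene","top","wrist"]:
    p=get_image(n); cv2.imwrite(f"pics/{n}0.png",p["frame"]); print(n,p["mtx"].tolist(),p["extrinsics"].round(4).tolist(),[k for k in p])
E
```

```text
pics
{'time_s': 0.0, 'q': array([ 1.14502246,  0.39921537,  0.04499841,  1.5379154 , -0.0186922 ,
        1.20692857, -0.0507306 ]), 'qvel': array([-0.00076285, -0.00146705, -0.00224057, -0.00293471,  0.00066493,
       -0.00106741,  0.00061726]), 'tau': array([-9.56683402e-05, -4.75117099e+01,  1.36494722e+00, -2.54217482e+01,
        1.15907026e-02,  9.43750347e-03, -3.66585226e-06]), 'tcp_pos': array([ 0.20860246, -0.61529065,  0.40363156]), 'tool_rot': array([ 0.11489474, -0.11522364,  0.69838684, -0.69697815]), 'force': array([ 0.02049078, -0.53497686,  0.94800218]), 'moment': array([-0.00354781, -0.02652342, -0.00160623]), 'finger_gap': 1.0008974255618281}
scene [[449.4025121547517, 0.0, 323.8310527148042], [0.0, 449.4025121547517, 197.06152925094918], [0.0, 0.0, 1.0]] [[-0.6233, -0.4866, 0.6122, 1.7381], [0.7818, -0.3696, 0.5022, 0.909], [-0.018, 0.7916, 0.6108, 1.243], [0.0, 0.0, 0.0, 1.0]] ['frame', 'mtx', 'extrinsics', 'shot']
top [[373.29123497742785, 0.0, 319.60981674988477], [0.0, 373.29123497742785, 198.37412844176296], [0.0, 0.0, 1.0]] [[-0.0198, 0.982, -0.188, 0.3368], [-0.9997, -0.0218, -0.0085, -0.063], [-0.0124, 0.1878, 0.9821, 1.251], [0.0, 0.0, 0.0, 1.0]] ['frame', 'mtx', 'extrinsics', 'shot']
wrist [[313.4952121307813, 0.0, 317.9603192839106], [0.0, 313.4952121307813, 205.29128270635275], [0.0, 0.0, 1.0]] [[0.321, 0.894, 0.3127, 0.2895], [-0.9471, 0.303, 0.106, -0.587], [0.0, -0.3302, 0.9439, 0.3721], [0.0, 0.0, 0.0, 1.0]] ['frame', 'mtx', 'extrinsics', 'shot']
```

View pics/scene0.png

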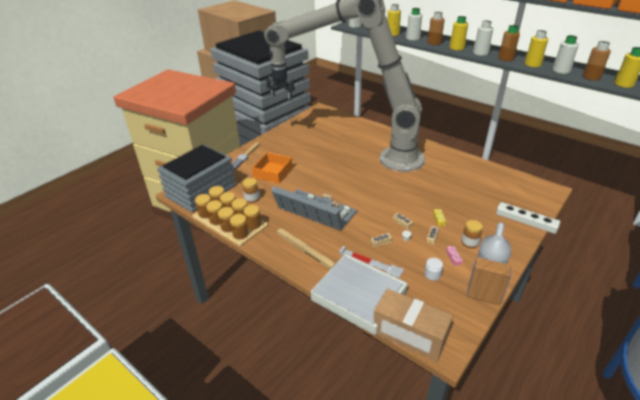

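View pics/top0.png

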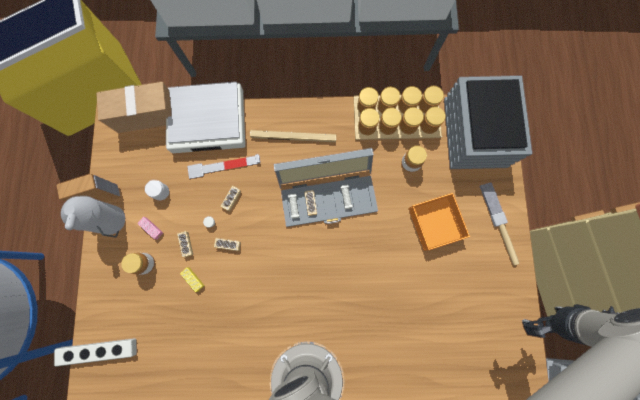

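View pics/wrist0.png

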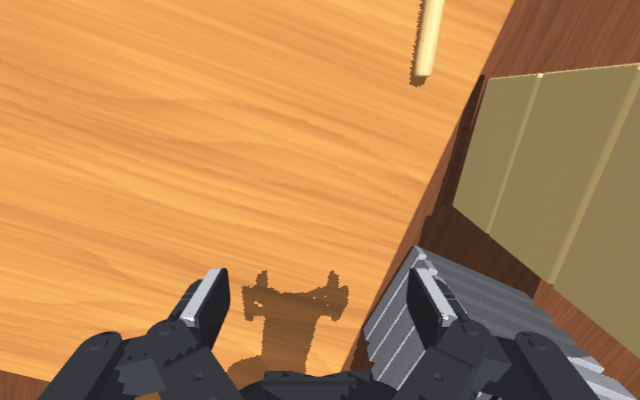

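```bash
cat > h.py <<'E'
import numpy as np,cv2
from workcell import sense,get_image,recognise,masks_of,close_job
from scipy.spatial.transform import Rotation as R
def ray(p,uv):
    K=p["mtx"];E=p["extrinsics"]
    d=np.array([(uv[0]-K[0,2])/K[0,0],-(uv[1]-K[1,2])/K[1,1],-1.])
    return E[:3,3],E[:3,:3]@d
def at_z(p,uv,z):
    o,d=ray(p,uv); return (o+d*(z-o[2])/d[2])
def proj(p,X):
    E=p["extrinsics"];K=p["mtx"];X=np.atleast_2d(X)
    c=(X-E[:3,3])@E[:3,:3]; return np.c_[K[0,0]*c[:,0]/-c[:,2]+K[0,2], -K[1,1]*c[:,1]/-c[:,2]+K[1,2]]
def crop(p,u0,v0,u1,v1,s,name):
    cv2.imwrite("pics/"+name,cv2.resize(p["frame"][v0:v1,u0:u1],None,fx=s,fy=s,interpolation=cv2.INTER_CUBIC))
def rect(p,mask,z):
    # min-area rectangle of mask on plane z -> centre, long-axis angle (deg), size mm
    cs,_=cv2.findContours(mask.astype(np.uint8),cv2.RETR_EXTERNAL,cv2.CHAIN_APPROX_NONE)
    c=max(cs,key=cv2.contourArea).reshape(-1,2)
    P=np.array([at_z(p,u,z)[:2] for u in c])*1000
    (cx,cy),(w,h),a=cv2.minAreaRect(P.astype(np.float32))
    if w<h: a+=90; w,h=h,w
    return round(cx,1),round(cy,1),round((a+90)%180-90,1),round(w,1),round(h,1)
def st():
    s=sense(); q=s["tool_rot"]; M=R.from_quat([q[1],q[2],q[3],q[0]]).as_matrix()
    return s,M
def go(x,y,ang=None,z=None):
    """print needed move in tool axes; ang=world angle(deg, mod180) of jaw axis (tool z)"""
    s,M=st(); t=s["tcp_pos"]; d=np.array([x-t[0],y-t[1],(z if z is not None else t[2])-t[2]])
    a0=np.degrees(np.arctan2(M[1,2],M[0,2]))
    out=(M.T@d*10).round(3)
    sp=None
    if ang is not None:
        # turn about tool y (down): positive = decreasing world yaw
        dd=(ang-a0+90)%180-90; sp=round(-dd/90,3)
    print("t",round(s["time_s"],2),"tcp",t.round(4),"jaw",round(a0,1),"f",s["force"].round(1),"gap",round(s["finger_gap"],3),"q7",s["q"].round(2)[[0,6]],"shift",out,"spin",sp,"alt",None if sp is None else round(sp-2*np.sign(sp),3))
E
python3 - <<'E'
from h import *
p=get_image("top"); crop(p,130,130,390,310,3,"top_crop.png")
for n in ["case","bin","w1_mid","r1_mid","candy_pot","jar2","lid"]:
    for r in recognise(p,n): print(n,np.round(r["xyz"],3),round(r["confidence"],2))
p2=get_image("scene"); crop(p2,240,150,480,290,3,"scene_crop.png")
for n in ["case","bin","w1_mid","r1_mid"]:
    for r in recognise(p2,n): print(n,np.round(r["xyz"],3),round(r["confidence"],2))
E
```

```text
case [ 0.614 -0.079  0.007] 0.71
case [0.426 0.252 0.022] 0.53
bin [ 0.488 -0.44   0.006] 0.86
bin [0.552 0.038 0.026] 0.26
candy_pot [0.499 0.314 0.029] 0.45
jar2 [0.37  0.516 0.089] 0.91
jar2 [ 0.687 -0.358  0.095] 0.68
lid [ 0.667 -0.071  0.076] 0.71
lid [ 0.617 -0.087  0.016] 0.36
case [ 0.668 -0.059  0.066] 0.84
case [0.542 0.04  0.03 ] 0.4
bin [ 0.481 -0.445  0.026] 0.56
bin [ 0.67  -0.051  0.069] 0.34
w1_mid [ 0.48  -0.447  0.026] 0.51
w1_mid [ 0.714 -0.35   0.063] 0.3
```

View pics/top_crop.png

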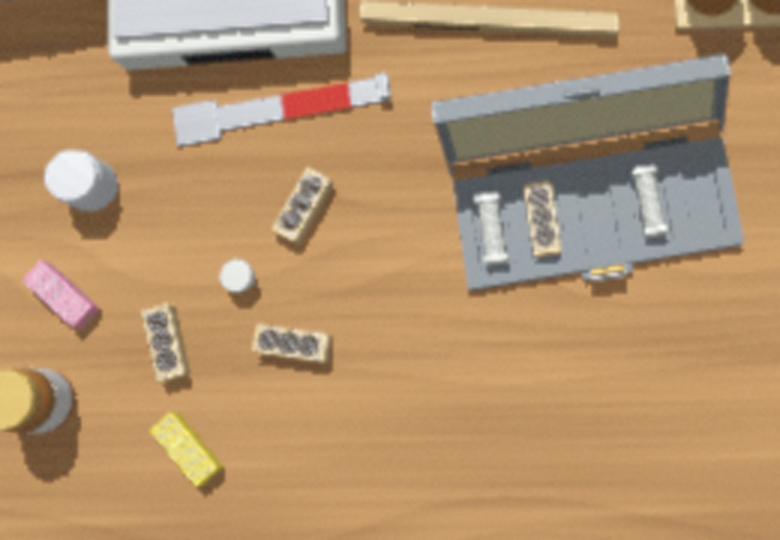

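View pics/scene_crop.png

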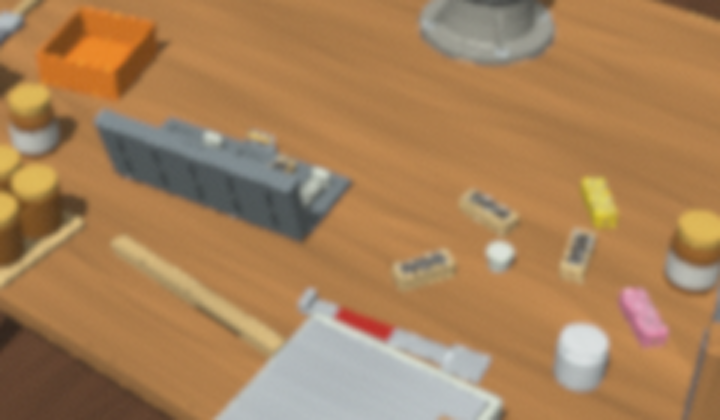

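Run:
```python
from h import *
p=get_image("top")
f=lambda u,v:(130+u/3-0.33,130+v/3-0.33)
for n,u,v,z in [("FL",470,290,.013),("FR",741,244,.013),("BR",722,140,.013),("BL",455,180,.013),("catch",607,272,.028),("r_a",491,229,.019),("w5",543,219,.03),("r_b",650,201,.019),("wA",303,207,.024),("wB",164,343,.024),("wC",291,344,.024),("pot",238,275,.029)]:
    print(n,at_z(p,f(u,v),z).round(3)[:2])
go(0.57,-0.07,90)
```

```text
FL [0.481 0.06 ]
FR [ 0.527 -0.243]
BR [ 0.646 -0.227]
BL [0.607 0.077]
catch [ 0.496 -0.092]
r_a [0.549 0.036]
w5 [ 0.557 -0.022]
r_b [ 0.576 -0.142]
wA [0.577 0.246]
wB [0.429 0.395]
wC [0.425 0.255]
pot [0.502 0.315]
t 0.85 tcp [ 0.2087 -0.6156  0.4047] jaw -71.3 f [-0.5 -0.  -0.4] gap 0.996 q7 [ 1.15 -0.05] shift [-5.174 -0.    -4.007] spin 0.208 alt -1.792
```

servo_tool(rows=[[0,[-1,0,-0.77],0.1],[0,[-1,0,-0.77],0.1],[0,[-1,0,-0.77],0.1]])

```text
time_s: 1.1
tcp_pos: [0.2781, -0.5107, 0.4046]
tool_rot: [-0.059, 0.059, -0.705, 0.705]
force: [0.8, -0.5, 0.6]
finger_gap: 1.001
```

```bash
python3 -c "
from h import *
go(0.57,-0.07,98.6)"
```

```text
t 1.1 tcp [ 0.2781 -0.5107  0.4046] jaw -80.5 f [ 0.8 -0.5  0.6] gap 1.001 q7 [ 0.98 -0.4 ] shift [-3.608 -0.    -3.863] spin 0.01 alt -1.99
```

servo_tool(rows=[[0,[-0.93,0,-1],0],[0,[-0.93,0,-1],0],[0,[-0.93,0,-1],0],[0,[-0.93,0,-1],0]])

```text
time_s: 1.43
tcp_pos: [0.3577, -0.3906, 0.4049]
tool_rot: [0.063, -0.061, 0.705, -0.703]
force: [-0.2, 0.2, -1.0]
finger_gap: 0.999
```

servo_tool(rows=[[0,[-0.93,0,-1],0],[0,[-0.93,0,-1],0],[0,[-0.93,0,-1],0],[0,[-0.93,0,-1],0]])

```text
time_s: 1.77
tcp_pos: [0.4347, -0.2706, 0.4059]
tool_rot: [0.066, -0.063, 0.706, -0.703]
force: [0.2, 0.6, 0.2]
finger_gap: 0.998
```

servo_tool(rows=[[0,[-0.93,0,-1],0],[0,[-0.93,0,-1],0],[0,[-0.93,0,-1],0],[0,[-0.93,0,-1],0]])

```text
time_s: 2.1
tcp_pos: [0.5106, -0.1494, 0.4074]
tool_rot: [0.07, -0.064, 0.706, -0.701]
force: [0.2, 0.2, 0.6]
finger_gap: 0.997
```

servo_tool(rows=[[0,[-0.6,0,-0.7],0],[0,[-0.6,0,-0.7],0],[0,[-0.6,0,-0.7],0],[0,[-0.6,0,-0.7],0]])

```text
time_s: 2.43
tcp_pos: [0.558, -0.0638, 0.4088]
tool_rot: [0.074, -0.066, 0.707, -0.7]
force: [0.4, -0.7, -0.1]
finger_gap: 1.002
```

Run:
```python
from h import *
go(0.57,-0.07,98.6)
p=get_image("wrist"); cv2.imwrite("pics/w1.png",p["frame"])
for n in ["case","catch","w1_mid","r1_mid","lid"]:
    for r in recognise(p,n): print(n,np.round(r["xyz"],3),round(r["confidence"],2))
for n,z in [("w1_mid",.03),("r1_mid",.019)]:
    for r in masks_of(p,n): print(n,round(r["confidence"],2),rect(p,r["region"],z))
```

```text
t 2.43 tcp [ 0.558  -0.0638  0.4088] jaw -78.6 f [ 0.4 -0.7 -0.1] gap 1.002 q7 [ 0.31 -1.4 ] shift [-0.105  0.     0.085] spin 0.031 alt -1.969
catch [ 0.499 -0.089  0.026] 0.91
catch [0.433 0.254 0.02 ] 0.27
lid [ 0.672 -0.071  0.126] 0.75
lid [0.583 0.24  0.026] 0.3
```

View pics/w1.png

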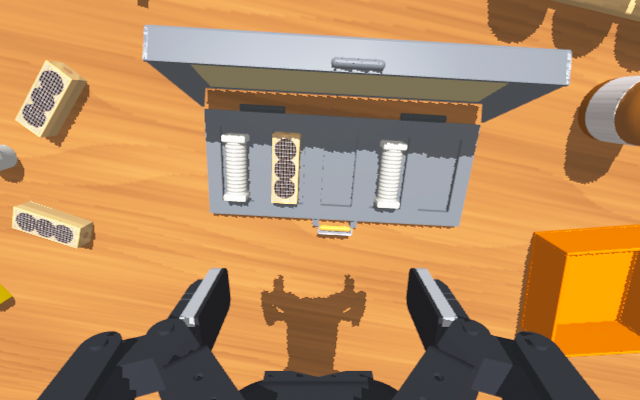

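```bash
cat >> h.py <<'E'
from scipy.optimize import least_squares
def fitcase(p,pts):
    # pts: list of ((cx,cy,cz) in case mm, (u,v))
    X=np.array([a for a,_ in pts])/1000; U=np.array([b for _,b in pts])
    def W(t): c,s=np.cos(t[2]),np.sin(t[2]); return np.c_[t[0]+c*X[:,0]-s*X[:,1],t[1]+s*X[:,0]+c*X[:,1],X[:,2]]
    r=least_squares(lambda t:(proj(p,W(t))-U).ravel(),[.567,-.083,.15])
    print("case",r.x[:2].round(4),np.degrees(r.x[2]).round(2),"res px",r.fun.round(1)); return r.x
E
python3 - <<'E'
from h import *
p=get_image("wrist")
cv2.imwrite("pics/w1c.png",cv2.resize(p["frame"][100:245,190:500],None,fx=2.5,fy=2.5,interpolation=cv2.INTER_CUBIC))
x=fitcase(p,[((-62,156,13),(213,214)),((-62,-156,13),(459,226)),((62,-156,13),(480,125)),((62,156,13),(205,110))])
for n,u,z in [("rA",(236,138),.030),("rA2",(236,199),.030),("rB",(392,145),.03),("rB2",(388,205),.03),("w5a",(286,137),.03),("w5b",(285,201),.03)]:
    print(n,at_z(p,u,z).round(4))
for n in ["r2_mid","r1_mid","w5_mid"]:
  for r in recognise(p,n)+masks_of(p,n): print(n,{k:(v if k!="region" else v.sum()) for k,v in r.items()})
E
```

```text
case [ 0.5643 -0.0928] 7.87 res px [-2.2  0.4  1.2  0.5  1.8 -0.2 -0.8  0.2]
rA [0.5833 0.0281 0.03  ]
rA2 [0.5136 0.0209 0.03  ]
rB [ 0.6079 -0.1411  0.03  ]
rB2 [ 0.5396 -0.1547  0.03  ]
w5a [ 0.5946 -0.0254  0.03  ]
w5b [ 0.5219 -0.0356  0.03  ]
r2_mid {'xyz': [0.5802, -0.1389, 0.0291], 'confidence': 0.89}
r2_mid {'confidence': 0.8, 'region': np.int64(1390)}
w5_mid {'confidence': 0.73, 'region': np.int64(1995)}
w5_mid {'confidence': 0.21, 'region': np.int64(26213)}
```

View pics/w1c.png

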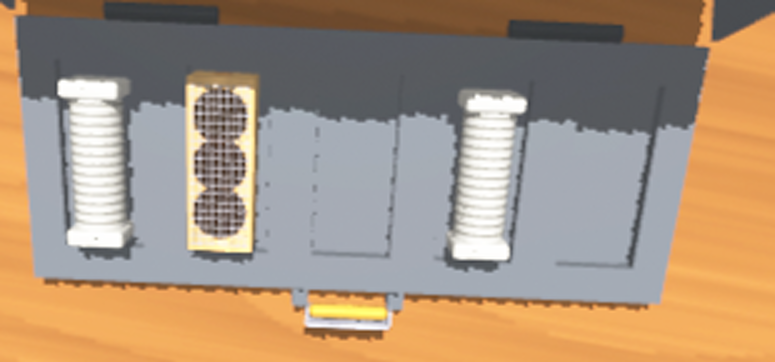

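```bash
python3 -c "
from h import *
go(0.575,-0.148,99,0.26)"
```

```text
t 3.18 tcp [ 0.5562 -0.0694  0.4085] jaw -79.1 f [ 0.2  0.8 -0.3] gap 0.996 q7 [ 0.32 -1.4 ] shift [-0.022  1.48   0.817] spin 0.021 alt -1.979
```

servo_tool(rows=[[0.42,[-0.02,0.3,0.82],0.02],[0.42,[-0.02,0.6,0.82],0.02],[0.42,[-0.02,0.9,0.82],0.02],[0.42,[-0.02,0.9,0.82],0.02],[0.42,[-0.02,0.9,0.82],0.02]], newtons=40)

```text
time_s: 3.6
tcp_pos: [0.5732, -0.1496, 0.315]
tool_rot: [0.056, -0.055, 0.708, -0.702]
force: [0.7, 0.9, 0.8]
finger_gap: 0.579
```

Run:
```python
from h import *
go(0.575,-0.148,99,0.188)
p=get_image("wrist"); cv2.imwrite("pics/w2.png",p["frame"])
```

```text
t 3.6 tcp [ 0.5732 -0.1496  0.315 ] jaw -81.0 f [0.7 0.9 0.8] gap 0.579 q7 [ 0.4  -1.32] shift [-1.70e-02  1.27e+00 -1.00e-03] spin -0.0 alt -0.0
```

View pics/w2.png

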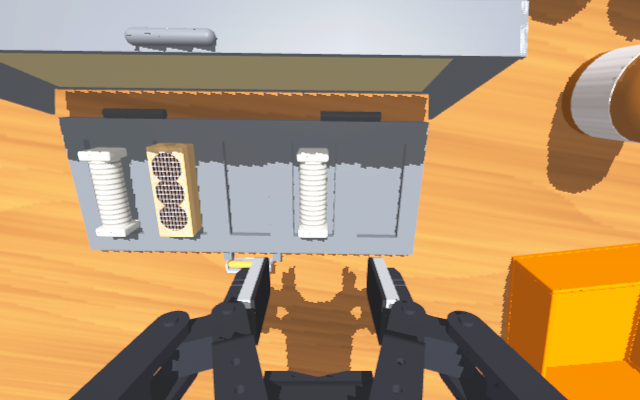

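servo_tool(rows=[[0.42,[-0.02,0.35,-0.01],0],[0.42,[-0.02,0.7,-0.01],0],[0.42,[-0.02,0.9,-0.01],0],[0.42,[-0.02,0.9,-0.01],0]])

```text
time_s: 3.98
tcp_pos: [0.576, -0.1439, 0.2257]
tool_rot: [0.058, -0.056, 0.709, -0.701]
force: [-0.4, -0.5, -0.0]
finger_gap: 0.578
```

Run:
```python
from h import *
go(0.575,-0.148,99,0.188)
p=get_image("wrist"); cv2.imwrite("pics/w3.png",p["frame"])
```

```text
t 3.98 tcp [ 0.576  -0.1439  0.2257] jaw -80.7 f [-0.4 -0.5 -0. ] gap 0.578 q7 [ 0.37 -1.36] shift [0.018 0.376 0.043] spin 0.003 alt -1.997
```

View pics/w3.png

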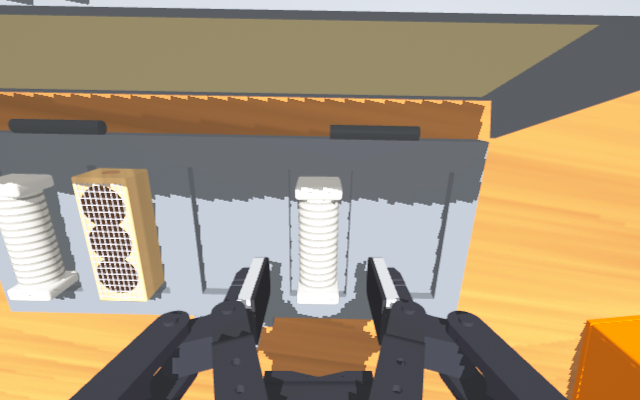

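servo_tool(rows=[[0.42,[0.02,0.2,0],0],[0.42,[0.02,0.38,0],0],[0.42,[0.02,0.38,0],0],[0.42,[0.02,0.38,0],0]])

```text
time_s: 4.37
tcp_pos: [0.5765, -0.1437, 0.1923]
tool_rot: [0.061, -0.054, 0.708, -0.701]
force: [-0.2, 0.3, -0.1]
finger_gap: 0.58
```

Run:
```python
from h import *
go(0.575,-0.146,99,0.188)
p=get_image("wrist"); cv2.imwrite("pics/w4.png",p["frame"])
```

```text
t 4.37 tcp [ 0.5765 -0.1437  0.1923] jaw -80.7 f [-0.2  0.3 -0.1] gap 0.58 q7 [ 0.36 -1.37] shift [0.019 0.043 0.02 ] spin 0.003 alt -1.997
```

View pics/w4.png

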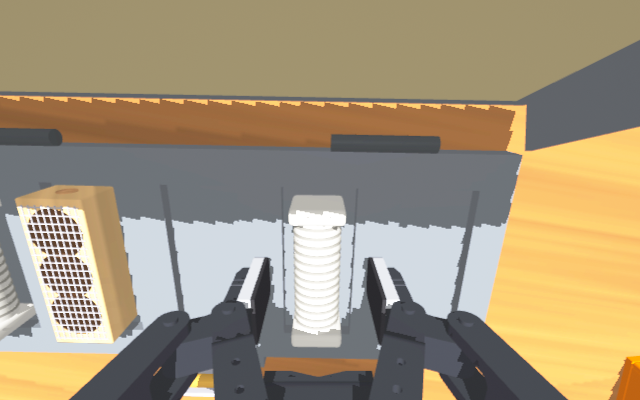

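servo_tool(rows=[[0.42,[0,0.05,0],0],[0.6,[0,0.05,0],0],[0.8,[0,0.05,0],0],[0.8,[0,0.05,0],0],[0.8,[0,0.05,0],0]])

```text
time_s: 4.83
tcp_pos: [0.5774, -0.144, 0.1889]
tool_rot: [0.062, -0.053, 0.708, -0.702]
force: [-0.4, -0.1, 5.9]
finger_gap: 0.249
```

servo_tool(rows=[[0.9,[0,0,0],0],[0.9,[0,0,0],0],[0.9,[0,-0.2,0],0],[0.9,[0,-0.4,0],0],[0.9,[0,-0.6,0],0]])

```text
time_s: 5.25
tcp_pos: [0.5763, -0.1446, 0.2489]
tool_rot: [0.061, -0.053, 0.708, -0.702]
force: [1.0, 0.6, -0.2]
finger_gap: 0.248
```

Run:
```python
from h import *
go(0.488,-0.44,99,0.188)
p=get_image("wrist"); cv2.imwrite("pics/w5.png",p["frame"])
```

```text
t 5.25 tcp [ 0.5763 -0.1446  0.2489] jaw -80.7 f [ 1.   0.6 -0.2] gap 0.248 q7 [ 0.38 -1.35] shift [1.354 0.57  2.778] spin 0.003 alt -1.997
```

View pics/w5.png

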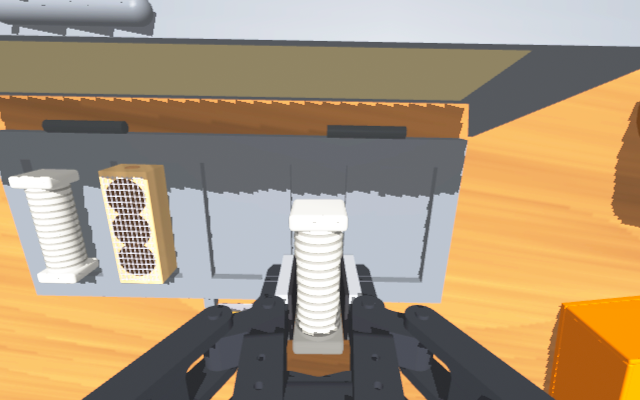

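servo_tool(rows=[[0.9,[0.1,-0.4,0.3],0],[0.9,[0.4,-0.5,0.9],0],[0.9,[0.45,-0.5,0.93],0],[0.9,[0.45,-0.5,0.93],0]])

```text
time_s: 5.63
tcp_pos: [0.5444, -0.2545, 0.3039]
tool_rot: [-0.059, 0.046, -0.704, 0.706]
force: [-1.0, -1.6, -0.6]
finger_gap: 0.254
```

servo_tool(rows=[[0.9,[0.45,0,0.93],0],[0.9,[0.45,0,0.93],0],[0.9,[0.45,0,0.93],0]])

```text
time_s: 5.88
tcp_pos: [0.512, -0.3562, 0.303]
tool_rot: [-0.058, 0.046, -0.704, 0.706]
force: [-0.7, -0.1, -0.1]
finger_gap: 0.247
```

Run:
```python
from h import *
go(0.488,-0.44,99,0.20)
p=get_image("wrist"); cv2.imwrite("pics/w6.png",p["frame"])
for r in recognise(p,"bin"): print(r)
```

```text
t 5.88 tcp [ 0.512  -0.3562  0.303 ] jaw -81.6 f [-0.7 -0.1 -0.1] gap 0.247 q7 [ 0.69 -0.96] shift [0.377 1.028 0.789] spin -0.006 alt 1.994
{'xyz': [0.5042, -0.4663, 0.0071], 'confidence': 0.96}
```

View pics/w6.png

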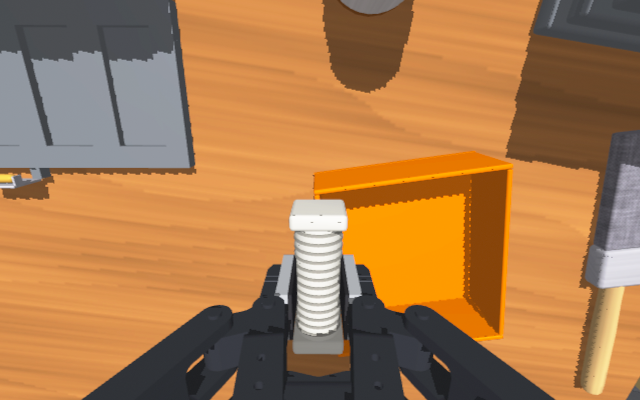

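Run:
```python
from h import *
p=get_image("wrist")
a=[at_z(p,u,.06)[:2] for u in [(315,174),(511,163),(502,338)]]
print(np.round(a,4),(a[0]+a[2])/2, np.linalg.norm(a[0]-a[1]),np.linalg.norm(a[1]-a[2]))
```

```text
[[ 0.5473 -0.3545]
 [ 0.5731 -0.4869]
 [ 0.4297 -0.5283]] [ 0.48847205 -0.44143021] 0.13487212747048555 0.1492609244592963
```

```bash
python3 -c "
from h import *
go(0.493,-0.464,103,0.2)"
```

```text
t 6.03 tcp [ 0.5115 -0.3569  0.3026] jaw -81.9 f [ 0.1 -0.2 -1.1] gap 0.25 q7 [ 0.69 -0.97] shift [0.351 1.025 1.03 ] spin -0.054 alt 1.946
```

servo_tool(rows=[[0.9,[0.35,0,0.5],-0.05],[0.9,[0.35,0,1],-0.05],[0.9,[0.35,0.2,1],-0.05],[0.9,[0.35,0.2,1],-0.05]])

```text
time_s: 6.37
tcp_pos: [0.4879, -0.4665, 0.2788]
tool_rot: [-0.079, 0.071, -0.701, 0.705]
force: [-1.6, 0.4, -0.9]
finger_gap: 0.251
```

```bash
python3 -c "
from h import *
go(0.493,-0.464,103,0.2)"
```

```text
t 6.37 tcp [ 0.4879 -0.4665  0.2788] jaw -77.8 f [-1.6  0.4 -0.9] gap 0.251 q7 [ 0.83 -0.74] shift [-0.047  0.788 -0.018] spin -0.009 alt 1.991
```

servo_tool(rows=[[0.9,[-0.03,0.4,-0.02],0],[0.9,[-0.03,0.75,-0.02],0],[0.9,[-0.03,0.75,-0.02],0],[0.55,[-0.03,0.75,-0.02],0],[0.55,[-0.03,0.75,-0.02],0]])

```text
time_s: 6.78
tcp_pos: [0.4926, -0.4636, 0.2053]
tool_rot: [-0.08, 0.071, -0.701, 0.705]
force: [-0.2, 0.4, -0.0]
finger_gap: 0.451
```

servo_tool(rows=[[0.55,[0,0,0],0],[0.55,[0,-0.3,0],0],[0.55,[0,-0.65,0],0],[0.55,[0,-1,0],0],[0.55,[0,-1,0],0]])

```text
time_s: 7.2
tcp_pos: [0.4942, -0.4649, 0.317]
tool_rot: [-0.085, 0.066, -0.696, 0.71]
force: [1.6, -0.8, 1.2]
finger_gap: 0.449
```

Run:
```python
from h import *
go(0.55,0.025,99,0.30)
p=get_image("wrist"); cv2.imwrite("pics/w7.png",p["frame"])
```

```text
t 7.2 tcp [ 0.4942 -0.4649  0.317 ] jaw -77.7 f [ 1.6 -0.8  1.2] gap 0.449 q7 [ 0.82 -0.74] shift [-1.584  0.104 -4.671] spin 0.036 alt -1.964
```

View pics/w7.png

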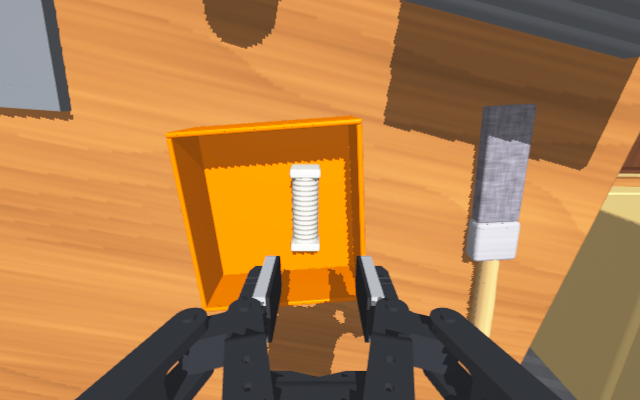

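servo_tool(rows=[[0.45,[-0.33,0,-1],0.04],[0.45,[-0.33,0,-1],0.04],[0.45,[-0.33,0,-1],0.04]])

```text
time_s: 7.5
tcp_pos: [0.5059, -0.3543, 0.3143]
tool_rot: [-0.064, 0.046, -0.7, 0.71]
force: [0.8, 1.4, 0.5]
finger_gap: 0.551
```

servo_tool(rows=[[0.45,[-0.33,0,-1],0],[0.45,[-0.33,0,-1],0],[0.45,[-0.33,0,-1],0]])

```text
time_s: 7.75
tcp_pos: [0.5239, -0.2457, 0.315]
tool_rot: [-0.067, 0.046, -0.7, 0.709]
force: [0.7, 0.6, 0.1]
finger_gap: 0.555
```

servo_tool(rows=[[0.45,[-0.33,0,-1],0],[0.45,[-0.33,0,-1],0],[0.45,[-0.33,0,-1],0]])

```text
time_s: 8.0
tcp_pos: [0.5412, -0.1366, 0.316]
tool_rot: [-0.069, 0.047, -0.701, 0.709]
force: [0.6, 0.5, 0.2]
finger_gap: 0.551
```

servo_tool(rows=[[0.45,[-0.3,0,-1],0],[0.45,[-0.3,0,-1],0],[0.45,[-0.3,0,-1],0]])

```text
time_s: 8.25
tcp_pos: [0.5547, -0.0278, 0.3172]
tool_rot: [-0.072, 0.047, -0.701, 0.708]
force: [0.7, 0.4, -0.6]
finger_gap: 0.551
```

Run:
```python
from h import *
go(0.55,0.025,98,0.30)
p=get_image("wrist"); cv2.imwrite("pics/w8.png",p["frame"])
```

```text
t 8.25 tcp [ 0.5547 -0.0278  0.3172] jaw -80.3 f [ 0.7  0.4 -0.6] gap 0.551 q7 [ 0.25 -1.55] shift [-0.037  0.166 -0.53 ] spin 0.018 alt -1.982
```

View pics/w8.png

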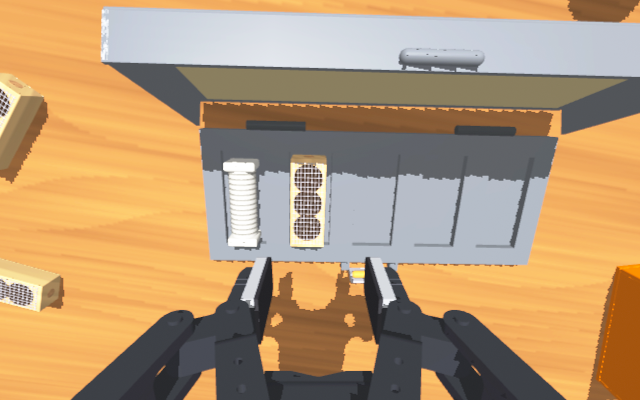

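Run:
```python
from h import *
p=get_image("wrist")
x=fitcase(p,[((-62,156,13),(214,259)),((-62,-156,13),(527,264)),((62,-156,13),(555,137)),((62,156,13),(202,129))])
for n,u,z in [("rA",(241,162),.030),("rA2",(243,241),.030),("w5a",(309,158),.03),("w5b",(308,245),.03)]:
    print(n,at_z(p,u,z).round(4))
go(0.548,0.025,98,.23)
```

```text
case [ 0.5692 -0.0765] 8.79 res px [-3.4  1.4  1.5  1.1  4.8 -0.  -2.9  0.1]
rA [0.5882 0.0456 0.03  ]
rA2 [0.5178 0.0365 0.03  ]
w5a [ 0.6011 -0.0092  0.03  ]
w5b [ 0.5238 -0.0213  0.03  ]
t 8.35 tcp [ 0.555  -0.0259  0.3172] jaw -80.0 f [-0.4 -0.1 -0.9] gap 0.546 q7 [ 0.24 -1.55] shift [ 0.011  0.866 -0.523] spin 0.022 alt -1.978
```

Run:
```python
from h import *
p=get_image("wrist"); s,M=st()
cv2.imwrite("pics/w9.png",p["frame"])
E=p["extrinsics"]
print("cam in tool",(M.T@(E[:3,3]-s["tcp_pos"])*1000).round(1)); print((M.T@E[:3,:3]).round(3).tolist())
print(M.round(3).tolist(), E.round(4).tolist(), s["qvel"].round(3))
crop(p,190,100,580,290,2,"w9c.png")
for n in ["r1_mid","w5_mid","catch"]:
    print(n,[(np.round(r["xyz"],3),round(r["confidence"],2)) for r in recognise(p,n)])
```

```text
cam in tool [-86.5  31.2  -4.9]
[[-0.004, -0.945, -0.328], [0.001, 0.328, -0.945], [1.0, -0.004, -0.001]]
[[-0.985, 0.036, 0.169], [-0.17, -0.008, -0.985], [-0.034, -0.999, 0.014]] [[0.1735, 0.9413, 0.2896, 0.6402], [-0.9847, 0.1618, 0.0641, -0.0103], [0.0135, -0.2963, 0.955, 0.2886], [0.0, 0.0, 0.0, 1.0]] [0.048 0.006 0.066 0.005 0.024 0.006 0.008]
r1_mid []
w5_mid [(array([ 0.564, -0.021,  0.029]), 0.73)]
catch [(array([ 0.497, -0.075,  0.023]), 0.5)]
```

View pics/w9c.png

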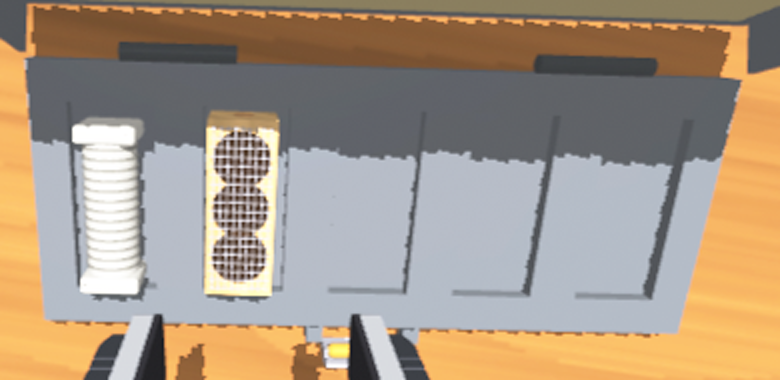

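```bash
cat >> h.py <<'E'
def go(x,y,ang=None,z=None):
    """x,y: wanted GRASP point; z: wanted grasp-point z"""
    s,M=st(); g=s["tcp_pos"]+0.155*M[:,1]; d=np.array([x-g[0],y-g[1],(z if z is not None else g[2])-g[2]])
    a0=np.degrees(np.arctan2(M[1,2],M[0,2])); sp=0
    if ang is not None: sp=-((ang-a0+90)%180-90)/90
    print("t",round(s["time_s"],2),"grasp",g.round(4),"jaw",round(a0%180,1),"tilt",M[:2,1].round(3),"f",s["force"].round(1),"gap",round(s["finger_gap"],3),"v",np.abs(s["qvel"]).max().round(3),"q7",s["q"][6].round(2),"SHIFT",(M.T@d*10).round(3),"spin",round(sp,3))
E
python3 - <<'E'
from h import *
go(.548,.025,98,.13)
for i in range(6): p=get_image("wrist")
s,M=st()
E=p["extrinsics"]
print("cam in tool",(M.T@(E[:3,3]-s["tcp_pos"])*1000).round(1)); print((M.T@E[:3,:3]).round(3).tolist())
cv2.imwrite("pics/w10.png",p["frame"])
crop(p,190,100,580,290,2,"w10c.png")
go(.548,.025,98,.13)
for n in ["r1_mid","w5_mid","catch"]:
    print(n,[(np.round(r["xyz"],3),round(r["confidence"],2)) for r in recognise(p,n)])
E
```

```text
t 8.55 grasp [ 0.5596 -0.0362  0.1611] jaw 99.3 tilt [ 0.034 -0.01 ] f [-0.6 -0.4 -0.6] gap 0.55 v 0.015 q7 -1.55 SHIFT [ 0.025  0.301 -0.627] spin 0.014
cam in tool [-85.5  31.6  -0.6]
[[0.001, -0.944, -0.33], [-0.002, 0.33, -0.944], [1.0, 0.001, -0.002]]
t 8.85 grasp [ 0.5595 -0.0354  0.1606] jaw 99.3 tilt [ 0.033 -0.009] f [-0.2  0.1 -0.8] gap 0.547 v 0.004 q7 -1.55 SHIFT [ 0.025  0.296 -0.619] spin 0.014
r1_mid [(array([ 0.668, -0.046,  0.125]), 0.51)]
w5_mid [(array([ 0.565, -0.021,  0.026]), 0.94)]
catch [(array([ 0.496, -0.078,  0.022]), 0.72)]
```

View pics/w10c.png

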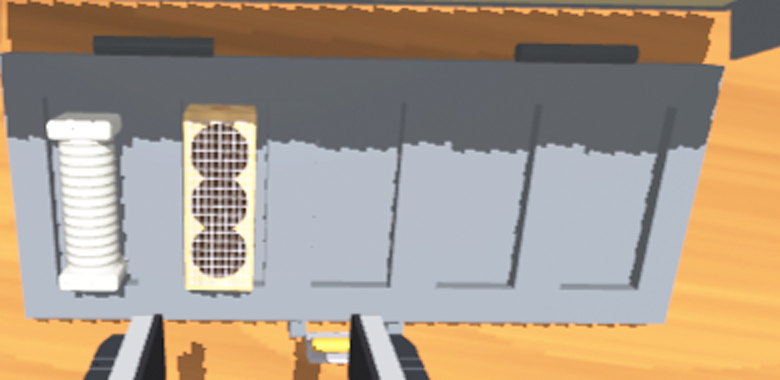

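Run:
```python
from h import *
p=get_image("wrist")
f=lambda u,v:(190+u/2-.25,100+v/2-.25)
x=fitcase(p,[((-62,156,13),f(27,318)),((-62,-156,13),f(664,323)),((62,-156,13),f(723,67)),((62,156,13),f(3,53))])
x=fitcase(p,[((-62,156,13),f(27,318)),((-62,-156,13),f(664,323))])
for n,u,z in [("rA",(84,117),.032),("rA2",(92,268),.032),("w5a",(219,123),.03),("w5b",(219,289),.03),("catch",(330,345),.027)]:
    print(n,at_z(p,f(*u),z).round(4))
```

```text
case [ 0.5682 -0.0819] 8.24 res px [-0.8  0.4  0.9  1.1  2.3 -0.1 -2.2 -0. ]
case [ 0.5688 -0.0816] 8.35 res px [-1.   0.1  1.   0.2]
rA [0.5897 0.0395 0.032 ]
rA2 [0.5244 0.0307 0.032 ]
w5a [ 0.5957 -0.0147  0.03  ]
w5b [ 0.5221 -0.0255  0.03  ]
catch [ 0.5006 -0.0808  0.027 ]
```

```bash
python3 -c "
from h import *
go(.553,.0355,98,.08)"
```

```text
t 9.05 grasp [ 0.5596 -0.0346  0.1606] jaw 99.4 tilt [ 0.033 -0.009] f [-0.7  0.2  0.5] gap 0.552 v 0.003 q7 -1.55 SHIFT [-0.025  0.797 -0.714] spin 0.015
```

servo_tool(rows=[[0.5,[-0.02,0.1,-0.4],0.015],[0.5,[-0.02,0.3,-0.71],0.015],[0.5,[-0.02,0.6,-0.71],0.015],[0.5,[-0.02,0.7,-0.71],0.015],[0.5,[-0.02,0.7,-0.71],0.015]])

```text
time_s: 9.47
tcp_pos: [0.5458, 0.036, 0.2419]
tool_rot: [-0.059, 0.041, -0.701, 0.709]
force: [-0.1, -0.4, -0.6]
finger_gap: 0.496
```

Run:
```python
from h import *
p=get_image("wrist"); cv2.imwrite("pics/w11.png",p["frame"])
go(.553,.0355,98,.036)
```

```text
t 9.52 grasp [0.5515 0.034  0.0887] jaw 98.0 tilt [ 0.03 -0.01] f [0.3 0.8 1.4] gap 0.499 v 0.037 q7 -1.75 SHIFT [-0.002  0.527 -0.021] spin -0.0
```

View pics/w11.png

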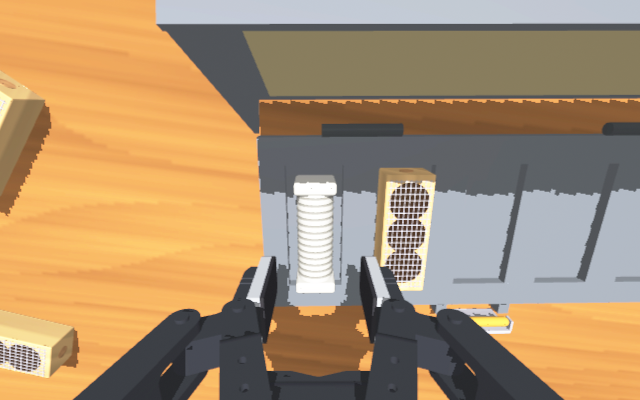

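servo_tool(rows=[[0.5,[0,0.25,-0.02],0],[0.5,[0,0.5,-0.02],0],[0.5,[0,0.53,-0.02],0],[0.5,[0,0.53,-0.02],0],[0.9,[0,0.53,-0.02],0]])

```text
time_s: 9.93
tcp_pos: [0.5492, 0.0363, 0.1922]
tool_rot: [-0.06, 0.037, -0.701, 0.71]
force: [0.0, 0.2, 0.3]
finger_gap: 0.373
```

servo_tool(rows=[[0.9,[0,0.02,0],0],[0.9,[0,0.02,0],0],[0.9,[0,0.02,0],0],[0.9,[0,-0.2,0],0],[0.9,[0,-0.5,0],0]])

```text
time_s: 10.35
tcp_pos: [0.5468, 0.0364, 0.2422]
tool_rot: [-0.059, 0.038, -0.701, 0.71]
force: [0.3, -0.2, 0.6]
finger_gap: 0.24
```

servo_tool(rows=[[0.9,[0,-0.3,0],0],[0.9,[0,-0.5,0],0],[0.9,[0,-0.6,0.3],0],[0.9,[0,-0.6,0.7],0]])

```text
time_s: 10.68
tcp_pos: [0.5562, -0.0285, 0.3087]
tool_rot: [-0.065, 0.038, -0.701, 0.709]
force: [0.4, 1.0, -0.2]
finger_gap: 0.246
```

Run:
```python
from h import *
p=get_image("wrist"); cv2.imwrite("pics/w12.png",p["frame"])
go(.48,-.413,103,.13)
```

```text
t 10.73 grasp [ 0.5622 -0.0444  0.1523] jaw 97.4 tilt [ 0.037 -0.018] f [ 0.8 -8.1 -0.8] gap 0.239 v 0.167 q7 -1.58 SHIFT [1.303 0.258 3.542] spin -0.062
```

View pics/w12.png

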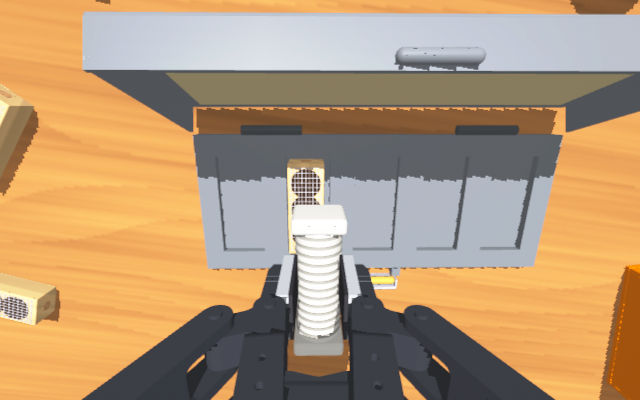

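servo_tool(rows=[[0.9,[0.35,0,0.95],-0.02],[0.9,[0.35,0,0.95],-0.02],[0.9,[0.35,0,0.95],-0.02]])

```text
time_s: 10.98
tcp_pos: [0.5331, -0.1448, 0.3099]
tool_rot: [-0.069, 0.042, -0.696, 0.713]
force: [-0.8, -0.7, -0.3]
finger_gap: 0.239
```

servo_tool(rows=[[0.9,[0.35,0,0.95],-0.02],[0.9,[0.35,0,0.95],-0.02],[0.9,[0.35,0,0.95],-0.02]])

```text
time_s: 11.23
tcp_pos: [0.5116, -0.25, 0.313]
tool_rot: [-0.078, 0.051, -0.694, 0.714]
force: [0.5, -0.3, -0.1]
finger_gap: 0.244
```

servo_tool(rows=[[0.9,[0.35,0,0.95],-0.02],[0.9,[0.35,0,0.95],-0.02],[0.9,[0.35,0,0.95],-0.02],[0.9,[0.35,0,0.95],-0.02]])

```text
time_s: 11.57
tcp_pos: [0.4914, -0.3576, 0.3166]
tool_rot: [-0.085, 0.058, -0.69, 0.716]
force: [0.1, -1.1, 0.0]
finger_gap: 0.234
```

Run:
```python
from h import *
go(.48,-.413,103,.13)
```

```text
t 11.57 grasp [ 0.4978 -0.3626  0.1618] jaw 101.6 tilt [ 0.041 -0.032] f [ 0.1 -1.1  0. ] gap 0.234 v 0.069 q7 -0.9 SHIFT [0.287 0.326 0.444] spin -0.016
```

servo_tool(rows=[[0.9,[0.28,0.1,0.44],-0.015],[0.9,[0.28,0.5,0.44],-0.015],[0.9,[0.28,0.85,0.44],-0.015],[0.9,[0.28,0.95,0.44],-0.015],[0.9,[0.28,0.95,0.44],-0.015]])

```text
time_s: 11.98
tcp_pos: [0.4757, -0.4081, 0.2198]
tool_rot: [-0.092, 0.068, -0.691, 0.714]
force: [0.1, 0.4, 0.2]
finger_gap: 0.239
```

Run:
```python
from h import *
go(.48,-.413,103,.045)
p=get_image("wrist"); cv2.imwrite("pics/w13.png",p["frame"])
```

```text
t 11.98 grasp [ 0.4813 -0.4123  0.065 ] jaw 102.9 tilt [ 0.037 -0.028] f [0.1 0.4 0.2] gap 0.239 v 0.059 q7 -0.81 SHIFT [ 0.02   0.199 -0.004] spin -0.001
```

View pics/w13.png

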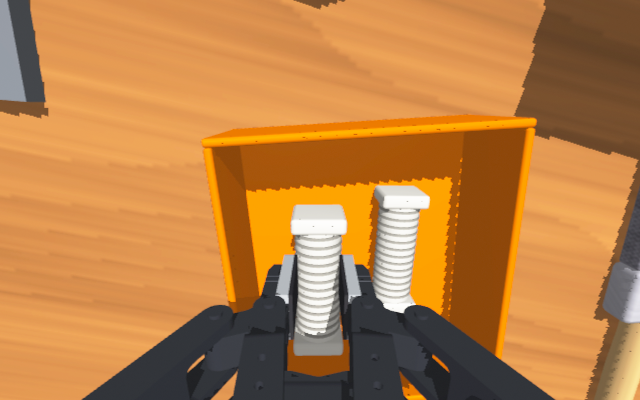

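servo_tool(rows=[[0.9,[0,0.15,0],0],[0.9,[0,0.18,0],0],[0.6,[0,0.18,0],0],[0.6,[0,0.18,0],0],[0.6,[0,0.1,0],0]])

```text
time_s: 12.45
tcp_pos: [0.4774, -0.4081, 0.2122]
tool_rot: [-0.093, 0.068, -0.69, 0.714]
force: [-0.2, -0.1, 0.1]
finger_gap: 0.398
```

servo_tool(rows=[[0.6,[0,-0.3,0],0],[0.6,[0,-0.6,0],0],[0.6,[0,-0.9,0],0],[0.6,[0,-0.9,0],0]])

```text
time_s: 12.78
tcp_pos: [0.476, -0.4068, 0.3105]
tool_rot: [-0.097, 0.064, -0.687, 0.718]
force: [0.2, -1.6, 1.1]
finger_gap: 0.398
```

Run:
```python
from h import *
p=get_image("wrist"); cv2.imwrite("pics/w14.png",p["frame"])
go(.425,.2,103,.2)
```

```text
t 12.83 grasp [ 0.4826 -0.4119  0.153 ] jaw 103.0 tilt [ 0.047 -0.036] f [ 0.8  0.7 -0.4] gap 0.399 v 0.059 q7 -0.79 SHIFT [-0.844 -0.716 -6.064] spin 0.0
```

View pics/w14.png

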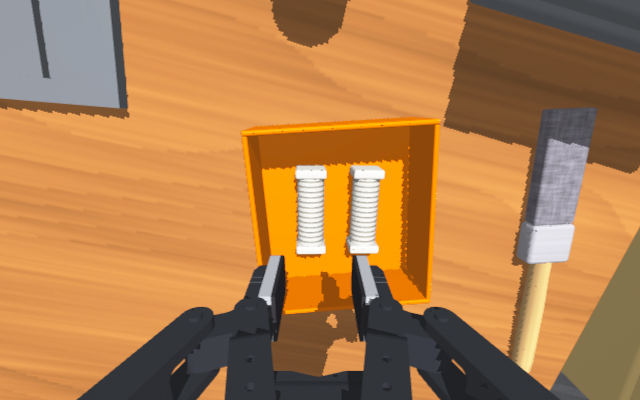

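servo_tool(rows=[[0.3,[-0.2,0,-0.95],0],[0.3,[-0.2,0,-0.95],0],[0.3,[-0.2,0,-0.95],0],[0.3,[-0.2,0,-0.95],0],[0.3,[-0.2,0,-0.95],0]])

```text
time_s: 13.25
tcp_pos: [0.4735, -0.3086, 0.3044]
tool_rot: [-0.096, 0.066, -0.687, 0.717]
force: [-0.2, -0.8, -0.1]
finger_gap: 0.701
```

Run:
```python
from h import *
go(.425,.2,103,.2)
get_image("wrist")
go(.425,.2,103,.2)
get_image("wrist")
go(.425,.2,103,.2)
```

```text
t 13.25 grasp [ 0.4808 -0.3143  0.1497] jaw 103.1 tilt [ 0.047 -0.036] f [-0.2 -0.8 -0.1] gap 0.701 v 0.039 q7 -0.93 SHIFT [-0.653 -0.715 -5.106] spin 0.002
t 13.3 grasp [ 0.4805 -0.3158  0.1497] jaw 103.0 tilt [ 0.047 -0.037] f [-0.2 -0.2  0.5] gap 0.697 v 0.019 q7 -0.93 SHIFT [-0.647 -0.72  -5.122] spin -0.0
t 13.35 grasp [ 0.4804 -0.3165  0.1495] jaw 102.9 tilt [ 0.047 -0.037] f [-0.4 -0.9 -0.3] gap 0.698 v 0.009 q7 -0.93 SHIFT [-0.643 -0.721 -5.129] spin -0.001
```

servo_tool(rows=[[0.3,[-0.12,-0.1,-1],0],[0.3,[-0.12,-0.1,-1],0],[0.3,[-0.12,-0.1,-1],0]])

```text
time_s: 13.6
tcp_pos: [0.4617, -0.2072, 0.3099]
tool_rot: [-0.095, 0.065, -0.688, 0.716]
force: [0.4, 1.5, 0.1]
finger_gap: 0.697
```

servo_tool(rows=[[0.3,[-0.12,-0.1,-1],0],[0.3,[-0.12,-0.1,-1],0],[0.3,[-0.12,-0.1,-1],0]])

```text
time_s: 13.85
tcp_pos: [0.4502, -0.1041, 0.3161]
tool_rot: [-0.096, 0.066, -0.689, 0.716]
force: [-0.5, 0.6, 0.1]
finger_gap: 0.699
```

servo_tool(rows=[[0.3,[-0.12,-0.1,-1],0],[0.3,[-0.12,-0.1,-1],0],[0.3,[-0.12,-0.1,-1],0]])

```text
time_s: 14.1
tcp_pos: [0.4389, -0.0006, 0.3229]
tool_rot: [-0.097, 0.066, -0.689, 0.715]
force: [0.4, 0.4, 0.4]
finger_gap: 0.698
```

Run:
```python
from h import *
go(.425,.2,103,.2)
```

```text
t 14.1 grasp [ 0.4463 -0.0055  0.1681] jaw 103.2 tilt [ 0.048 -0.032] f [0.4 0.4 0.4] gap 0.698 v 0.531 q7 -1.54 SHIFT [-0.277 -0.393 -2.035] spin 0.002
```

servo_tool(rows=[[0.3,[-0.1,-0.2,-1],0],[0.3,[-0.1,-0.4,-1],0],[0.3,[-0.12,-0.4,-1],0],[0.3,[-0.12,-0.4,-1],0],[0.3,[-0.12,-0.4,-1],0]])

```text
time_s: 14.52
tcp_pos: [0.4268, 0.1011, 0.3601]
tool_rot: [-0.098, 0.065, -0.689, 0.715]
force: [-0.4, -0.3, -0.3]
finger_gap: 0.696
```

servo_tool(rows=[[0.3,[-0.1,0,-1],0],[0.3,[-0.1,0,-1],0],[0.3,[-0.12,0,-1],0],[0.3,[-0.12,0,-1],0],[0.3,[-0.12,0,-1],0]])

```text
time_s: 14.93
tcp_pos: [0.4164, 0.1999, 0.3557]
tool_rot: [-0.097, 0.066, -0.689, 0.715]
force: [0.2, 0.1, -0.1]
finger_gap: 0.703
```

servo_tool(rows=[[0.3,[0,0.5,0],0]])

```text
time_s: 15.02
tcp_pos: [0.4222, 0.1988, 0.32]
tool_rot: [-0.101, 0.059, -0.69, 0.714]
force: [2.8, 0.5, 0.2]
finger_gap: 0.694
```

servo_tool(rows=[[0.3,[0,0.5,0],0]])

```text
time_s: 15.1
tcp_pos: [0.4267, 0.1951, 0.2743]
tool_rot: [-0.101, 0.055, -0.69, 0.715]
force: [1.1, -1.3, -0.8]
finger_gap: 0.699
```

Run:
```python
from h import *
go(.425,.2,103,.2)
p=get_image("wrist"); cv2.imwrite("pics/w15.png",p["frame"])
for n in ["w1_mid"]:
  for r in recognise(p,n): print(r)
  for r in masks_of(p,n): print(r["confidence"],rect(p,r["region"],.024), [round(c) for c in np.argwhere(r["region"]).mean(0)])
```

```text
t 15.1 grasp [0.4373 0.1907 0.1197] jaw 102.6 tilt [ 0.068 -0.028] f [ 1.1 -1.3 -0.8] gap 0.699 v 1.191 q7 -2.14 SHIFT [ 0.051 -0.812 -0.083] spin -0.004
{'xyz': [0.5591, 0.0301, 0.0122], 'confidence': 0.19}
{'xyz': [0.6086, 0.0812, 0.0209], 'confidence': 0.15}
```

View pics/w15.png

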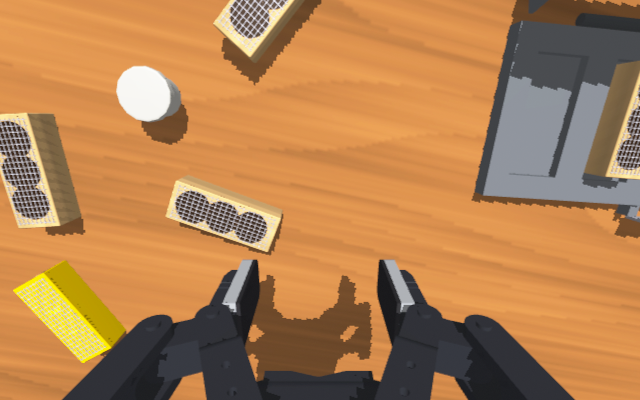

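servo_tool(rows=[[0.3,[0,-0.6,0],0]])

```text
time_s: 15.33
tcp_pos: [0.4206, 0.1926, 0.3101]
tool_rot: [-0.09, 0.065, -0.688, 0.717]
force: [1.2, -1.1, 1.1]
finger_gap: 0.697
```

servo_tool(rows=[[0.3,[0,-0.6,0],0]])

```text
time_s: 15.42
tcp_pos: [0.4189, 0.1936, 0.3576]
tool_rot: [-0.087, 0.066, -0.688, 0.718]
force: [2.0, -0.3, 0.9]
finger_gap: 0.695
```

servo_tool(rows=[[0.3,[0,-0.6,0],0]])

```text
time_s: 15.5
tcp_pos: [0.4175, 0.1945, 0.4019]
tool_rot: [-0.087, 0.066, -0.688, 0.718]
force: [1.5, -0.3, 0.3]
finger_gap: 0.703
```

Run:
```python
from h import *
go(.425,.2,103,.2)
get_image("wrist")
go(.425,.2,103,.2)
get_image("wrist")
get_image("wrist")
go(.425,.2,103,.2)
```

```text
t 15.5 grasp [0.4228 0.1886 0.2471] jaw 102.4 tilt [ 0.034 -0.038] f [ 1.5 -0.3  0.3] gap 0.703 v 1.11 q7 -1.98 SHIFT [-0.034  0.467 -0.128] spin -0.007
t 15.55 grasp [0.4273 0.1917 0.256 ] jaw 102.3 tilt [ 0.05  -0.033] f [2.4 2.7 4.3] gap 0.697 v 0.22 q7 -1.98 SHIFT [ 0.028  0.555 -0.11 ] spin -0.007
t 15.65 grasp [0.426  0.1903 0.2499] jaw 102.3 tilt [ 0.045 -0.036] f [ 0.2 -0.   0.5] gap 0.702 v 0.086 q7 -1.98 SHIFT [ 0.007  0.494 -0.119] spin -0.008
```

servo_tool(rows=[[0.3,[0,-0.5,0],0]])

```text
time_s: 15.73
tcp_pos: [0.4151, 0.1941, 0.4363]
tool_rot: [-0.086, 0.065, -0.687, 0.719]
force: [1.1, -0.9, -1.4]
finger_gap: 0.7
```

servo_tool(rows=[[0.3,[0,0.2,0],0],[0.3,[0,0.4,0],0],[0.3,[0,0.6,0],0],[0.3,[0,0.6,0],0],[0.3,[0,0.6,0],0]])

```text
time_s: 16.15
tcp_pos: [0.4169, 0.1907, 0.3764]
tool_rot: [-0.085, 0.065, -0.687, 0.719]
force: [0.6, 0.5, -0.7]
finger_gap: 0.704
```

Run:
```python
from h import *
go(.425,.2,103,.2)
```

```text
t 16.15 grasp [0.422  0.1842 0.2216] jaw 102.2 tilt [ 0.033 -0.042] f [ 0.6  0.5 -0.7] gap 0.704 v 0.041 q7 -2.0 SHIFT [-0.057  0.21  -0.158] spin -0.009
```

servo_tool(rows=[[0.3,[0,-0.5,0],0]])

```text
time_s: 16.23
tcp_pos: [0.4138, 0.1902, 0.4132]
tool_rot: [-0.08, 0.07, -0.686, 0.72]
force: [-0.3, -0.8, -0.6]
finger_gap: 0.701
```

servo_tool(rows=[[0.3,[0,0.2,0],0],[0.3,[0,0.4,0],0],[0.3,[0,0.6,0],0],[0.3,[0,0.6,0],0],[0.3,[0,0.6,0],0]])

```text
time_s: 16.65
tcp_pos: [0.4151, 0.1873, 0.3541]
tool_rot: [-0.08, 0.07, -0.686, 0.72]
force: [0.7, -0.4, 0.9]
finger_gap: 0.701
```

Run:
```python
from h import *
go(.425,.2,103,.2)
```

```text
t 16.65 grasp [0.4182 0.1801 0.1993] jaw 102.1 tilt [ 0.02  -0.047] f [ 0.7 -0.4  0.9] gap 0.701 v 0.032 q7 -2.01 SHIFT [-0.108 -0.015 -0.18 ] spin -0.01
```

servo_tool(rows=[[0.3,[0,0,-0.5],0]])

```text
time_s: 16.73
tcp_pos: [0.4095, 0.222, 0.3532]
tool_rot: [-0.076, 0.064, -0.684, 0.722]
force: [1.1, 0.5, 0.1]
finger_gap: 0.703
```

Run:
```python
from h import *
go(.425,.2,103,.2)
```

```text
t 16.73 grasp [0.4129 0.2139 0.1984] jaw 101.4 tilt [ 0.022 -0.052] f [1.1 0.5 0.1] gap 0.703 v 1.373 q7 -2.12 SHIFT [-0.091 -0.006  0.161] spin -0.018
```

servo_tool(rows=[[0.3,[0,0,-0.1],0],[0.3,[0,0,-0.1],0],[0.3,[0,0,-0.1],0],[0.3,[0,0,-0.1],0]])

```text
time_s: 17.07
tcp_pos: [0.4081, 0.2312, 0.3536]
tool_rot: [-0.076, 0.063, -0.684, 0.723]
force: [0.6, 0.7, 0.4]
finger_gap: 0.701
```

Run:
```python
from h import *
go(.425,.2,103,.2)
```

```text
t 17.07 grasp [0.4118 0.2231 0.1989] jaw 101.3 tilt [ 0.024 -0.052] f [0.6 0.7 0.4] gap 0.701 v 0.015 q7 -2.15 SHIFT [-0.085  0.004  0.253] spin -0.019
```

servo_tool(rows=[[0.3,[0,0,0.5],0]])

```text
time_s: 17.15
tcp_pos: [0.4148, 0.1967, 0.3568]
tool_rot: [-0.081, 0.066, -0.686, 0.72]
force: [1.0, 0.4, 0.2]
finger_gap: 0.703
```

Run:
```python
from h import *
go(.425,.2,103,.2)
```

```text
t 17.15 grasp [0.4187 0.1896 0.202 ] jaw 101.9 tilt [ 0.025 -0.046] f [1.  0.4 0.2] gap 0.703 v 1.353 q7 -2.04 SHIFT [-0.082  0.017 -0.09 ] spin -0.012
```

servo_tool(rows=[[0.3,[0,0,-0.1],0],[0.3,[0,0,-0.25],0],[0.3,[0,0,-0.4],0],[0.3,[0,0,-0.4],0],[0.3,[0,0,-0.4],0]])

```text
time_s: 17.57
tcp_pos: [0.4067, 0.2353, 0.3551]
tool_rot: [-0.081, 0.066, -0.686, 0.72]
force: [0.2, 0.6, 0.1]
finger_gap: 0.703
```

servo_tool(rows=[[0.3,[0,0,0.6],0]])

```text
time_s: 17.65
tcp_pos: [0.4139, 0.2004, 0.3578]
tool_rot: [-0.085, 0.07, -0.687, 0.718]
force: [0.5, 0.5, 0.9]
finger_gap: 0.697
```

servo_tool(rows=[[0.3,[0,0,-0.1],0],[0.3,[0,0,-0.25],0],[0.3,[0,0,-0.4],0],[0.3,[0,0,-0.4],0],[0.3,[0,0,-0.4],0]])

```text
time_s: 18.07
tcp_pos: [0.4054, 0.2386, 0.356]
tool_rot: [-0.085, 0.07, -0.687, 0.718]
force: [0.3, -0.8, -0.9]
finger_gap: 0.697
```

servo_tool(rows=[[0.3,[0,0,0.6],0]])

```text
time_s: 18.15
tcp_pos: [0.4129, 0.2039, 0.3585]
tool_rot: [-0.09, 0.073, -0.688, 0.716]
force: [0.9, 0.1, -0.3]
finger_gap: 0.701
```

servo_tool(rows=[[0.3,[0,0,-0.1],0],[0.3,[0,0,-0.25],0],[0.3,[0,0,-0.4],0],[0.3,[0,0,-0.4],0],[0.3,[0,0,-0.4],0]])

```text
time_s: 18.57
tcp_pos: [0.404, 0.2419, 0.3567]
tool_rot: [-0.09, 0.073, -0.688, 0.716]
force: [0.5, 0.0, -0.1]
finger_gap: 0.699
```

Run:
```python
from h import *
go(.425,.2,103,.2)
```

```text
t 18.57 grasp [0.4082 0.2361 0.2019] jaw 103.2 tilt [ 0.028 -0.037] f [ 0.5  0.  -0.1] gap 0.699 v 0.02 q7 -2.13 SHIFT [-0.08   0.037  0.389] spin 0.002
```

Run:
```python
from h import *
p=get_image("wrist"); cv2.imwrite("pics/w16.png",p["frame"])
for r in recognise(p,"w1_mid"): print(r)
for r in masks_of(p,"w1_mid"): print(r["confidence"],rect(p,r["region"],.024), [round(c) for c in np.argwhere(r["region"]).mean(0)])
```

```text
(no output)
```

View pics/w16.png

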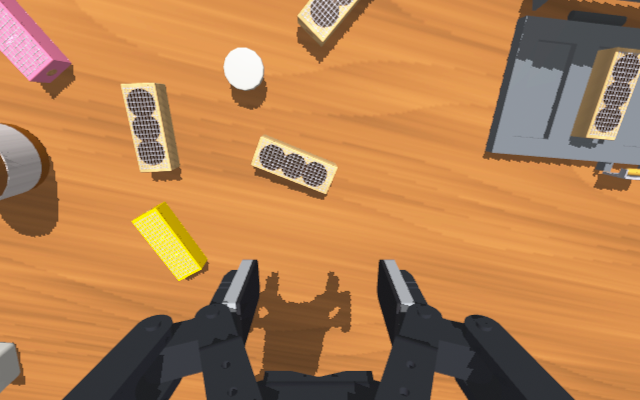

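```bash
cat >> h.py <<'E'
def wood(p,a,b,z=.024):
    A=at_z(p,a,z);B=at_z(p,b,z); m=(A+B)/2; d=B-A
    an=np.degrees(np.arctan2(d[1],d[0])); print("mid",m.round(4)[:2],"holespan mm",round(np.linalg.norm(d)*1000,1),"long axis",round(an%180,1),"jaw",round((an+90)%180,1)); return m,(an+90)%180
E
python3 - <<'E'
from h import *
p=get_image("wrist"); crop(p,230,110,370,210,5,"w16c.png")
m,a=wood(p,(271,155),(315,174))
go(m[0],m[1],a,.12)
wood(p,(141,101),(152,152))
E
```

```text
mid [0.4296 0.2577] holespan mm 46.3 long axis 78.9 jaw 168.9
t 18.77 grasp [0.4084 0.2358 0.2019] jaw 103.1 tilt [ 0.028 -0.037] f [-0.4 -0.   0.5] gap 0.699 v 0.006 q7 -2.13 SHIFT [-0.241  0.816 -0.2  ] spin -0.731
mid [0.4344 0.3959] holespan mm 45.6 long axis 15.9 jaw 105.9
```

View pics/w16c.png

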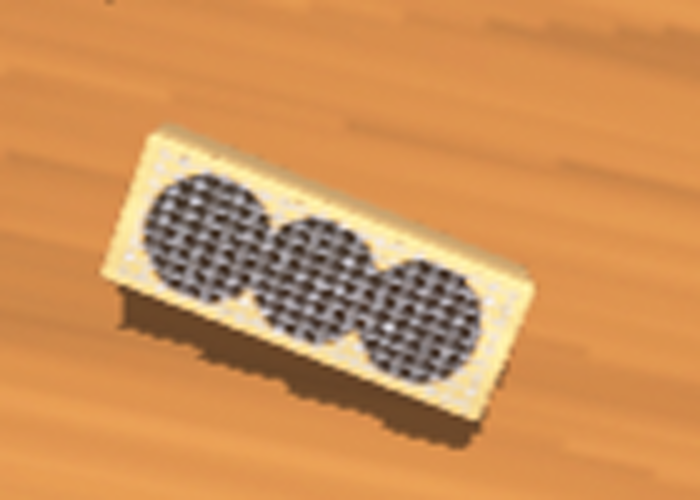

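servo_tool(rows=[[0.3,[-0.12,0,-0.1],-0.36],[0.3,[-0.24,0,-0.2],-0.36],[0.3,[-0.24,0,-0.2],-0.36],[0.3,[-0.24,0,-0.2],-0.36],[0.3,[-0.24,0,-0.2],-0.36]])

```text
time_s: 19.18
tcp_pos: [0.4234, 0.2659, 0.3561]
tool_rot: [-0.279, 0.271, -0.635, 0.667]
force: [-0.2, -0.6, 0.5]
finger_gap: 0.701
```

servo_tool(rows=[[0.3,[0,0.1,0],-0.36],[0.3,[0,0.2,0],-0.36],[0.3,[0,0.3,0],-0.36],[0.3,[0,0.4,0],-0.36],[0.3,[0,0.4,0],-0.36]])

```text
time_s: 19.6
tcp_pos: [0.4243, 0.2627, 0.3142]
tool_rot: [-0.444, 0.449, -0.531, 0.564]
force: [-0.2, -0.4, 0.2]
finger_gap: 0.698
```

Run:
```python
from h import *
p=get_image("wrist"); cv2.imwrite("pics/w17.png",p["frame"])
go(.4296,.2577,168.9,.10)
```

```text
t 19.65 grasp [0.4284 0.257  0.1601] jaw 168.5 tilt [ 0.025 -0.039] f [ 0.  -0.9  1.1] gap 0.7 v 0.167 q7 -1.15 SHIFT [-0.03   0.6   -0.009] spin -0.005
```

View pics/w17.png

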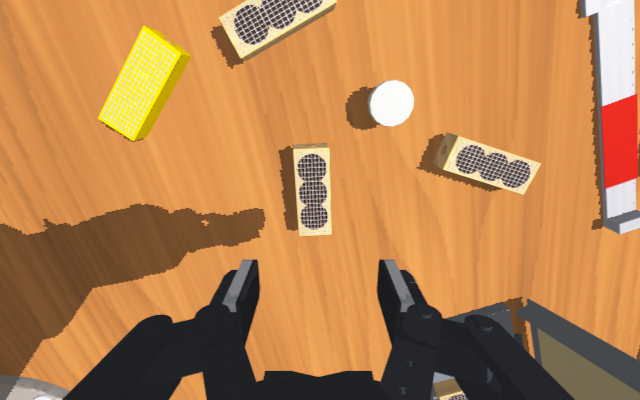

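Run:
```python
from h import *
p=get_image("wrist")
m,a=wood(p,(312,166),(314,217))
go(m[0],m[1],a,.075)
wood(p,(468,158),(516,173))
```

```text
mid [0.4292 0.2593] holespan mm 46.5 long axis 80.3 jaw 170.3
t 19.7 grasp [0.4287 0.2574 0.1607] jaw 168.1 tilt [ 0.026 -0.038] f [-0.5 -0.5 -0.4] gap 0.697 v 0.059 q7 -1.15 SHIFT [-0.047  0.855 -0.028] spin -0.024
mid [0.5835 0.2506] holespan mm 46.4 long axis 151.6 jaw 61.6
```

servo_tool(rows=[[0.4,[-0.05,0.3,-0.03],-0.02],[0.4,[-0.05,0.6,-0.03],-0.02],[0.4,[-0.05,0.85,-0.03],-0.02],[0.4,[-0.05,0.85,-0.03],-0.02],[0.4,[-0.05,0.85,-0.03],-0.02]])

```text
time_s: 20.12
tcp_pos: [0.425, 0.2652, 0.23]
tool_rot: [-0.451, 0.456, -0.526, 0.558]
force: [0.5, 0.5, -0.3]
finger_gap: 0.605
```

Run:
```python
from h import *
p=get_image("wrist"); cv2.imwrite("pics/w18.png",p["frame"])
go(.4293,.2590,169.5,.028)
```

```text
t 20.17 grasp [0.4297 0.2601 0.0764] jaw 169.9 tilt [ 0.027 -0.038] f [0.4 1.4 0.7] gap 0.603 v 0.023 q7 -1.25 SHIFT [-0.004  0.484 -0.018] spin 0.004
```

View pics/w18.png

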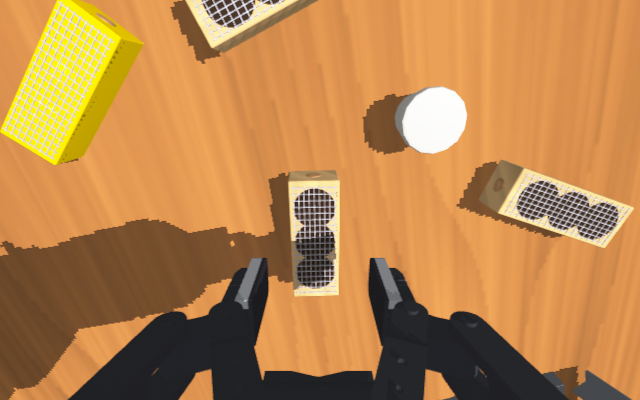

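Aligned: cage centred between the fingers. Descend and grip.

servo_tool(rows=[[0.4,[0,0.2,-0.02],0],[0.4,[0,0.45,-0.02],0],[0.4,[0,0.49,-0.02],0],[0.4,[0,0.49,-0.02],0],[0.4,[0,0.49,-0.02],0]])

```text
time_s: 20.58
tcp_pos: [0.4255, 0.2651, 0.1838]
tool_rot: [-0.453, 0.454, -0.526, 0.559]
force: [0.2, -0.2, 0.0]
finger_gap: 0.596
```

Run:
```python
from h import *
go(.4293,.2590,169.5,.028)
```

```text
t 20.58 grasp [0.4299 0.2594 0.029 ] jaw 169.8 tilt [ 0.029 -0.036] f [ 0.2 -0.2  0. ] gap 0.596 v 0.01 q7 -1.33 SHIFT [ 0.005  0.01  -0.006] spin 0.004
```

servo_tool(rows=[[0.9,[0,0,0],0],[0.9,[0,0,0],0],[0.9,[0,0,0],0],[0.9,[0,0,0],0],[0.9,[0,0,0],0]])

```text
time_s: 21.0
tcp_pos: [0.4264, 0.266, 0.1859]
tool_rot: [-0.454, 0.453, -0.526, 0.559]
force: [-0.2, -0.5, 6.4]
finger_gap: 0.339
```

servo_tool(rows=[[0.9,[0,-0.2,0],0],[0.9,[0,-0.6,0],0],[0.9,[0,-0.9,0],0],[0.9,[0,-0.9,0],0],[0.9,[0,-0.9,0],0]])

```text
time_s: 21.42
tcp_pos: [0.4241, 0.27, 0.2785]
tool_rot: [-0.456, 0.45, -0.525, 0.56]
force: [1.0, -0.3, -0.6]
finger_gap: 0.34
```

Run:
```python
from h import *
p=get_image("wrist"); cv2.imwrite("pics/w19.png",p["frame"])
go(.551,.036,98.2,.15)
```

```text
t 21.47 grasp [0.429  0.2638 0.1221] jaw 169.8 tilt [ 0.035 -0.035] f [-0.8 -1.3 -1.1] gap 0.336 v 0.034 q7 -1.2 SHIFT [ 2.031 -0.158  1.614] spin 0.795
```

View pics/w19.png

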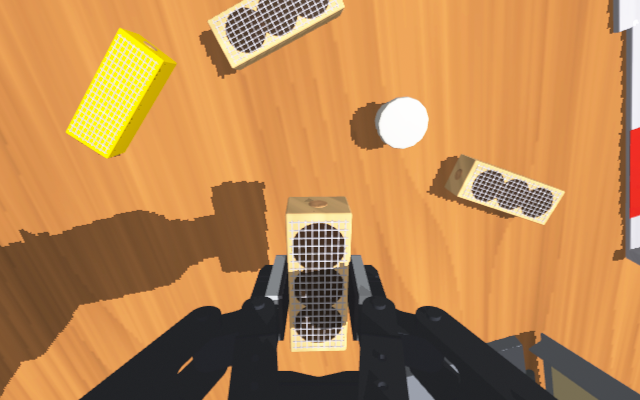

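servo_tool(rows=[[0.9,[0.3,-0.1,0.25],0.4],[0.9,[0.6,-0.2,0.5],0.4],[0.9,[0.9,-0.2,0.7],0.4],[0.9,[0.9,-0.2,0.7],0.4],[0.9,[0.9,-0.2,0.7],0.4]])

```text
time_s: 21.88
tcp_pos: [0.4765, 0.1654, 0.301]
tool_rot: [-0.266, 0.255, -0.641, 0.673]
force: [-0.4, 1.6, -0.9]
finger_gap: 0.337
```

Run:
```python
from h import *
go(.551,.036,98.2,.13)
```

```text
t 21.88 grasp [0.4815 0.1598 0.1462] jaw 133.3 tilt [ 0.032 -0.037] f [-0.4  1.6 -0.9] gap 0.337 v 1.387 q7 -1.5 SHIFT [0.341 0.229 1.368] spin 0.39
```

servo_tool(rows=[[0.9,[0.1,0,0.35],0.38],[0.9,[0.25,0,0.75],0.38],[0.9,[0.25,0,1],0.38],[0.9,[0.25,0,1],0.38],[0.9,[0.25,0,1],0.38]])

```text
time_s: 22.3
tcp_pos: [0.5272, 0.0729, 0.3045]
tool_rot: [-0.061, 0.043, -0.691, 0.719]
force: [-0.8, 0.2, 0.1]
finger_gap: 0.339
```

Run:
```python
from h import *
go(.551,.036,98.2,.12)
```

```text
t 22.3 grasp [0.5317 0.0671 0.1496] jaw 98.4 tilt [ 0.029 -0.038] f [-0.8  0.2  0.1] gap 0.339 v 1.2 q7 -1.86 SHIFT [-0.138  0.313  0.323] spin 0.002
```

servo_tool(rows=[[0.9,[-0.14,0,0.3],0],[0.9,[-0.14,0.1,0.32],0],[0.9,[-0.14,0.3,0.32],0],[0.9,[-0.14,0.3,0.32],0],[0.9,[-0.14,0.3,0.32],0]])

```text
time_s: 22.72
tcp_pos: [0.5454, 0.042, 0.2742]
tool_rot: [-0.06, 0.045, -0.691, 0.719]
force: [-0.4, 0.2, 0.1]
finger_gap: 0.34
```

Run:
```python
from h import *
for i in range(2):p=get_image("wrist")
cv2.imwrite("pics/w20.png",p["frame"])
go(.551,.036,98.2,.12)
```

```text
t 22.82 grasp [0.5509 0.0369 0.1213] jaw 98.5 tilt [ 0.029 -0.037] f [ 0.3  0.3 -1.2] gap 0.338 v 0.015 q7 -1.82 SHIFT [0.    0.014 0.008] spin 0.003
```

View pics/w20.png

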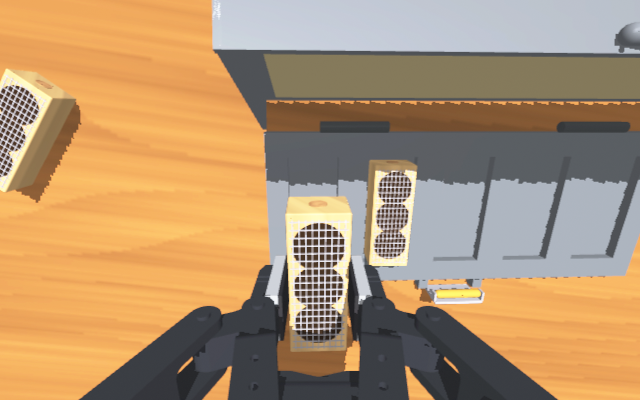

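Run:
```python
from h import *
p=get_image("wrist"); crop(p,240,110,640,300,2,"w20c.png")
go(.551,.036,98.2,.12)
```

```text
t 22.87 grasp [0.5512 0.037  0.1218] jaw 98.5 tilt [ 0.03  -0.037] f [ 0.9 -0.1  0.2] gap 0.336 v 0.009 q7 -1.82 SHIFT [0.004 0.018 0.009] spin 0.003
```

View pics/w20c.png

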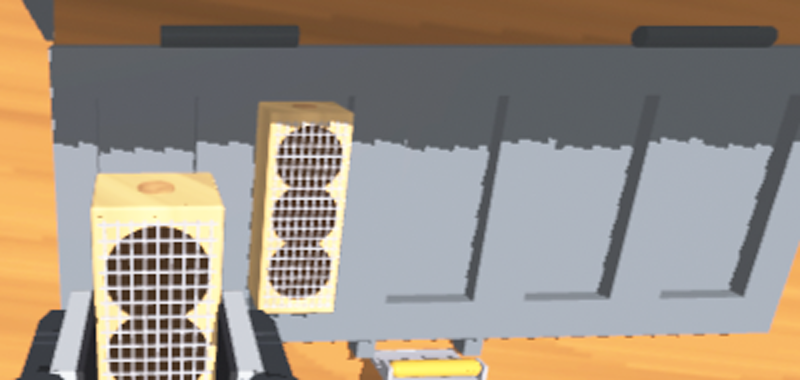

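Run:
```python
from h import *
p=get_image("wrist")
f=lambda u,v:(240+u/2-.25,110+v/2-.25)
x=fitcase(p,[((62,156,13),f(51,46)),((-62,-156,13),f(768,332)),((44,139,13),f(97,97)),((44,101,13),f(196,97)),((44,-19,13),f(507,97)),((44,-79,13),f(659,97))])
for y in (120,-60,-120): print(y, (x[:2]+np.array([[np.cos(x[2]),-np.sin(x[2])],[np.sin(x[2]),np.cos(x[2])]])@[0,y/1000]).round(4))
```

```text
case [ 0.5684 -0.0821] 8.13 res px [-1.5  0.7 -0.5  0.8 -0.4 -0.1  0.8 -0.2  1.1 -0.4  0.6 -0.5]
120 [0.5514 0.0367]
-60 [ 0.5769 -0.1415]
-120 [ 0.5853 -0.2009]
```

servo_tool(rows=[[0.9,[0,0.2,0],0],[0.9,[0,0.4,0],0],[0.9,[0,0.6,0],0],[0.9,[0,0.6,0],0],[0.9,[0,0.6,0],0]])

```text
time_s: 23.33
tcp_pos: [0.5483, 0.0407, 0.2169]
tool_rot: [-0.062, 0.043, -0.691, 0.719]
force: [1.2, -0.1, -0.6]
finger_gap: 0.336
```

Run:
```python
from h import *
go(.5514,.0367,98.1,.039)
```

```text
t 23.33 grasp [0.5528 0.0349 0.0621] jaw 98.5 tilt [ 0.029 -0.037] f [ 1.2 -0.1 -0.6] gap 0.336 v 0.029 q7 -1.88 SHIFT [ 0.017  0.23  -0.03 ] spin 0.004
```

servo_tool(rows=[[0.9,[0.02,0.05,-0.03],0],[0.9,[0.02,0.15,-0.03],0],[0.9,[0.02,0.23,-0.03],0],[0.9,[0.02,0.23,-0.03],0],[0.9,[0.02,0.23,-0.03],0]])

```text
time_s: 23.75
tcp_pos: [0.5468, 0.0427, 0.1939]
tool_rot: [-0.062, 0.043, -0.691, 0.719]
force: [-0.3, 0.7, 0.9]
finger_gap: 0.334
```

Run:
```python
from h import *
go(.5514,.0367,98.1,.039)
p=get_image("wrist")
cv2.imwrite("pics/w21.png",p["frame"])
```

```text
t 23.75 grasp [0.5513 0.037  0.0391] jaw 98.5 tilt [ 0.029 -0.037] f [-0.3  0.7  0.9] gap 0.334 v 0.006 q7 -1.9 SHIFT [-0.     0.001  0.003] spin 0.004
```

View pics/w21.png

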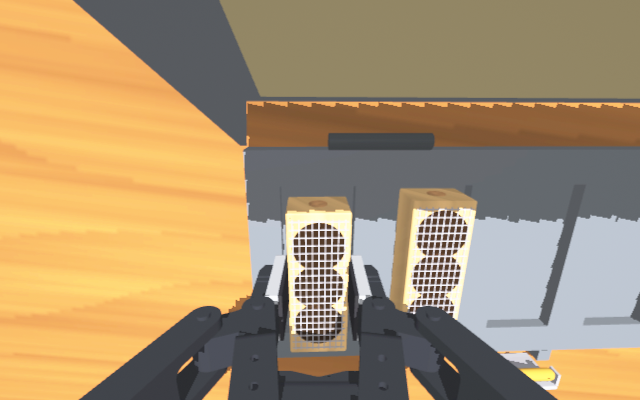

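servo_tool(rows=[[0.9,[0,0.02,0],0],[0.55,[0,0.02,0],0],[0.55,[0,0.02,0],0],[0.55,[0,0.02,0],0],[0.55,[0,0.02,0],0]])

```text
time_s: 24.22
tcp_pos: [0.5466, 0.0424, 0.1917]
tool_rot: [-0.062, 0.043, -0.691, 0.719]
force: [-0.1, -0.8, -0.1]
finger_gap: 0.447
```

servo_tool(rows=[[0.55,[0,-0.2,0],0],[0.55,[0,-0.5,0],0],[0.55,[0,-1,0],0],[0.55,[0,-1,0],0],[0.55,[0,-1,0],0]])

```text
time_s: 24.63
tcp_pos: [0.5451, 0.0467, 0.2953]
tool_rot: [-0.064, 0.04, -0.691, 0.719]
force: [-0.8, -0.5, 0.1]
finger_gap: 0.447
```

Run:
```python
from h import *
p=get_image("wrist")
cv2.imwrite("pics/w22.png",p["frame"])
go(.5835,.2506,61.6,.18)
```

```text
t 24.68 grasp [0.5492 0.0404 0.1383] jaw 98.5 tilt [ 0.032 -0.037] f [-1.   0.2 -0.9] gap 0.452 v 0.044 q7 -1.82 SHIFT [-0.662 -0.484 -2.01 ] spin 0.41
```

View pics/w22.png

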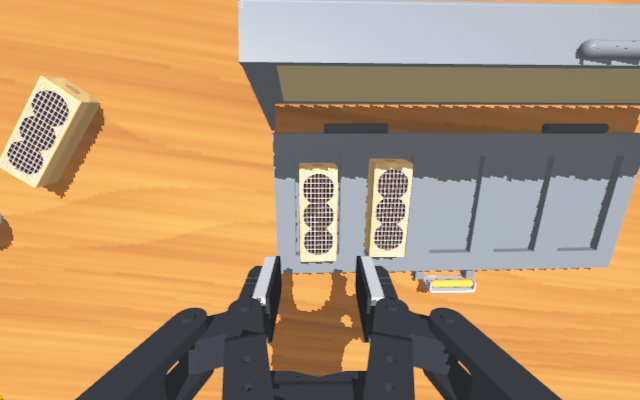

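servo_tool(rows=[[0.4,[-0.1,-0.2,-0.3],-0.4],[0.4,[-0.25,-0.4,-0.7],-0.4],[0.4,[-0.3,-0.4,-0.9],-0.4],[0.4,[-0.3,-0.4,-0.9],-0.4],[0.4,[-0.3,-0.4,-0.9],-0.4]])

```text
time_s: 25.1
tcp_pos: [0.5586, 0.1435, 0.3287]
tool_rot: [-0.275, 0.265, -0.637, 0.669]
force: [0.3, -0.2, 0.4]
finger_gap: 0.598
```

Run:
```python
from h import *
go(.5835,.2506,61.6,.18)
```

```text
t 25.1 grasp [0.5633 0.1378 0.1739] jaw 134.9 tilt [ 0.03  -0.037] f [ 0.3 -0.2  0.4] gap 0.598 v 1.372 q7 -1.39 SHIFT [-0.939 -0.096 -0.652] spin 0.815
```

servo_tool(rows=[[0.4,[-0.3,0,-0.2],-0.4],[0.4,[-0.6,0,-0.4],-0.4],[0.4,[-0.93,0,-0.65],-0.4],[0.4,[-0.93,0,-0.65],-0.4],[0.4,[-0.93,0,-0.65],-0.4]])

```text
time_s: 25.52
tcp_pos: [0.5771, 0.2587, 0.3231]
tool_rot: [-0.458, 0.459, -0.523, 0.554]
force: [-1.0, -0.4, -0.2]
finger_gap: 0.602
```

servo_tool(rows=[[0.4,[0,0,0],-0.4],[0.4,[0,0,0],-0.4],[0.4,[0,0,0],-0.4],[0.4,[0,0,0],-0.4],[0.4,[0,0,0],-0.4]])

```text
time_s: 25.93
tcp_pos: [0.5767, 0.2581, 0.3207]
tool_rot: [-0.594, 0.607, -0.359, 0.387]
force: [0.8, -0.6, -0.3]
finger_gap: 0.607
```

servo_tool(rows=[[0.4,[0,0,0],-0.38],[0.4,[0,0,0],-0.38],[0.4,[0,0,0],-0.38],[0.4,[0,0,0],-0.38],[0.4,[0,0,0],-0.38]])

```text
time_s: 26.35
tcp_pos: [0.5762, 0.2576, 0.3184]
tool_rot: [-0.673, 0.695, -0.167, 0.188]
force: [0.0, -0.2, 0.1]
finger_gap: 0.602
```

Run:
```python
from h import *
for i in range(2): p=get_image("wrist")
cv2.imwrite("pics/w23.png",p["frame"])
go(.5835,.2506,61.6,.1)
```

```text
t 26.45 grasp [0.5794 0.2518 0.1636] jaw 60.5 tilt [ 0.02  -0.037] f [-0.9 -1.   0.5] gap 0.6 v 0.08 q7 0.08 SHIFT [0.019 0.636 0.024] spin -0.012
```

View pics/w23.png

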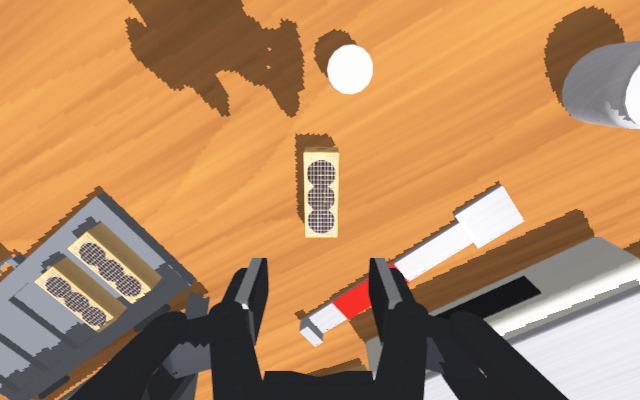

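Run:
```python
from h import *
p=get_image("wrist")
m,a=wood(p,(321,172),(321,221))
s,M=st()
for u in [(300,325),(335,300),(380,262),(455,215)]:
    q=at_z(p,u,.012); print(u,"rel jaw/long mm",((q-m)@M[:,2]*1000).round(),((q-m)@M[:,0]*1000).round())
go(m[0],m[1],a,.075)
```

```text
mid [0.5831 0.2498] holespan mm 45.8 long axis 150.7 jaw 60.7
(300, 325) rel jaw/long mm -22.0 153.0
(335, 300) rel jaw/long mm 15.0 119.0
(380, 262) rel jaw/long mm 59.0 72.0
(455, 215) rel jaw/long mm 125.0 20.0
t 26.5 grasp [0.5796 0.2519 0.1639] jaw 60.4 tilt [ 0.021 -0.037] f [-0.5 -0.5 -0.2] gap 0.6 v 0.014 q7 0.08 SHIFT [0.009 0.89  0.019] spin -0.004
```

servo_tool(rows=[[0.4,[0.01,0.3,0.02],0],[0.4,[0.01,0.6,0.02],0],[0.4,[0.01,0.89,0.02],0],[0.4,[0.01,0.89,0.02],0],[0.4,[0.01,0.89,0.02],0]])

```text
time_s: 26.92
tcp_pos: [0.5794, 0.2551, 0.2282]
tool_rot: [-0.672, 0.695, -0.172, 0.19]
force: [0.5, 0.1, 0.9]
finger_gap: 0.596
```

Run:
```python
from h import *
p=get_image("wrist"); cv2.imwrite("pics/w24.png",p["frame"])
go(.5831,.2498,60.7,.029)
```

```text
t 26.97 grasp [0.5832 0.2503 0.0754] jaw 60.3 tilt [ 0.02  -0.037] f [0.5 0.2 0.8] gap 0.6 v 0.031 q7 0.01 SHIFT [-0.015  0.464  0.005] spin -0.004
```

View pics/w24.png

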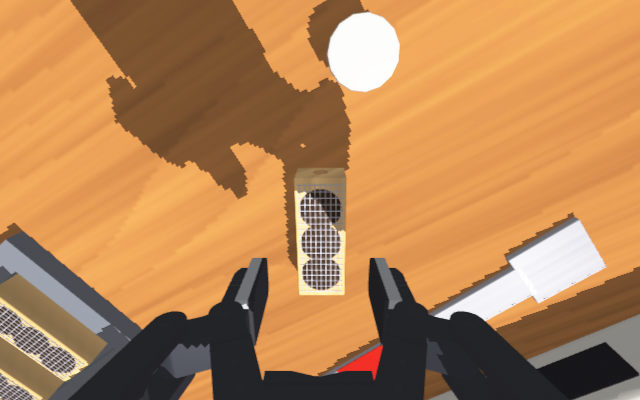

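Centred; descend and grip.

servo_tool(rows=[[0.4,[-0.02,0.2,0],0],[0.4,[-0.02,0.4,0],0],[0.4,[-0.02,0.46,0],0],[0.4,[-0.02,0.46,0],0],[0.4,[-0.02,0.46,0],0]])

```text
time_s: 27.38
tcp_pos: [0.5798, 0.2559, 0.1858]
tool_rot: [-0.673, 0.693, -0.17, 0.192]
force: [0.1, 0.3, 0.1]
finger_gap: 0.6
```

servo_tool(rows=[[0.9,[0,0,0],0],[0.9,[0,0,0],0],[0.9,[0,0,0],0],[0.9,[0,0,0],0],[0.9,[0,0,0],0]])

```text
time_s: 27.8
tcp_pos: [0.5806, 0.2568, 0.1881]
tool_rot: [-0.674, 0.693, -0.169, 0.193]
force: [-0.1, 0.1, 6.7]
finger_gap: 0.334
```

Run:
```python
from h import *
go(.5831,.2498,60.7,.029)
```

```text
t 27.8 grasp [0.5845 0.2515 0.0333] jaw 60.3 tilt [ 0.026 -0.034] f [-0.1  0.1  6.7] gap 0.334 v 0.003 q7 -0.03 SHIFT [-0.006  0.043 -0.022] spin -0.005
```

servo_tool(rows=[[0.9,[0,-0.2,0],0],[0.9,[0,-0.6,0],0],[0.9,[0,-1,0],0],[0.9,[0,-1,0],0],[0.9,[0,-1,0],0]])

```text
time_s: 28.22
tcp_pos: [0.5785, 0.2613, 0.2915]
tool_rot: [-0.676, 0.691, -0.168, 0.195]
force: [-0.3, -0.4, -0.8]
finger_gap: 0.339
```

Run:
```python
from h import *
p=get_image("wrist"); cv2.imwrite("pics/w25.png",p["frame"])
go(.5853,-.2009,98.1,.14)
p=get_image("top"); crop(p,130,130,390,310,3,"top25.png")
```

```text
t 28.27 grasp [0.5824 0.2551 0.1344] jaw 60.3 tilt [ 0.028 -0.033] f [-0.2 -0.8 -0.8] gap 0.336 v 0.036 q7 0.05 SHIFT [ 2.285  0.097 -3.946] spin -0.42
```

View pics/w25.png

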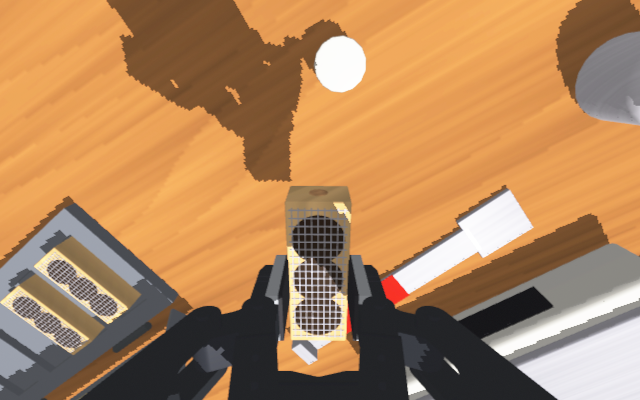

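View pics/top25.png

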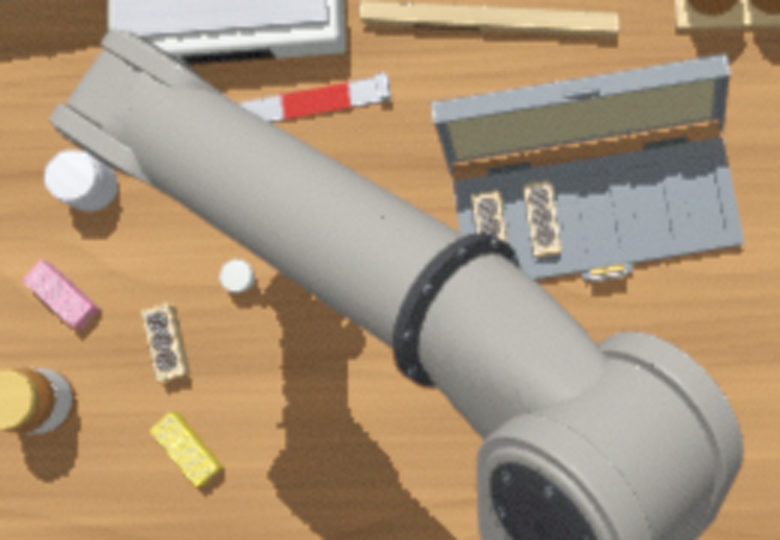

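servo_tool(rows=[[0.9,[0.2,-0.1,-0.3],-0.21],[0.9,[0.4,-0.2,-0.7],-0.21],[0.9,[0.5,-0.2,-0.9],-0.21],[0.9,[0.5,-0.2,-0.9],-0.21],[0.9,[0.5,-0.2,-0.9],-0.21]])

```text
time_s: 28.73
tcp_pos: [0.5763, 0.1544, 0.3093]
tool_rot: [-0.692, 0.716, -0.059, 0.077]
force: [-0.7, -0.4, -1.5]
finger_gap: 0.337
```

Run:
```python
from h import *
go(.5878,-.2005,98.1,.15)
```

```text
t 28.73 grasp [0.5797 0.1488 0.1544] jaw 78.9 tilt [ 0.022 -0.036] f [-0.7 -0.4 -1.5] gap 0.337 v 0.053 q7 0.51 SHIFT [ 0.749  0.173 -3.408] spin -0.214
```

servo_tool(rows=[[0.9,[0.1,0,-0.3],-0.21],[0.9,[0.15,0,-0.7],-0.21],[0.9,[0.2,0,-1],-0.21],[0.9,[0.2,0,-1],-0.21],[0.9,[0.2,0,-1],-0.21]])

```text
time_s: 29.15
tcp_pos: [0.5766, 0.0511, 0.3116]
tool_rot: [-0.692, 0.718, 0.053, -0.04]
force: [-0.0, 0.4, -0.1]
finger_gap: 0.333
```

Run:
```python
from h import *
go(.5878,-.2005,98.1,.15)
```

```text
t 29.15 grasp [0.5796 0.0455 0.1568] jaw 97.5 tilt [ 0.02  -0.036] f [-0.   0.4 -0.1] gap 0.333 v 0.054 q7 0.96 SHIFT [-0.245  0.157 -2.445] spin -0.006
```

servo_tool(rows=[[0.9,[-0.1,0,-0.4],0],[0.9,[-0.1,0,-0.8],0],[0.9,[-0.1,0,-1],0],[0.9,[-0.1,0,-1],0]])

```text
time_s: 29.48
tcp_pos: [0.5807, -0.0532, 0.3142]
tool_rot: [-0.692, 0.719, 0.05, -0.038]
force: [0.5, 0.0, -0.4]
finger_gap: 0.342
```

servo_tool(rows=[[0.9,[-0.1,0,-0.4],0],[0.9,[-0.1,0,-0.8],0],[0.9,[-0.1,0,-1],0],[0.9,[-0.1,0,-1],0]])

```text
time_s: 29.82
tcp_pos: [0.5841, -0.1576, 0.317]
tool_rot: [-0.692, 0.72, 0.047, -0.036]
force: [-0.1, -1.2, -0.8]
finger_gap: 0.336
```

Run:
```python
from h import *
go(.5878,-.2005,98.1,.12)
```

```text
t 29.82 grasp [ 0.5869 -0.1636  0.1622] jaw 96.8 tilt [ 0.018 -0.039] f [-0.1 -1.2 -0.8] gap 0.336 v 0.059 q7 1.31 SHIFT [-0.041  0.436 -0.35 ] spin -0.015
```

servo_tool(rows=[[0.9,[-0.04,0,-0.2],-0.015],[0.9,[-0.04,0.2,-0.35],-0.015],[0.9,[-0.04,0.43,-0.35],-0.015],[0.9,[-0.04,0.43,-0.35],-0.015],[0.9,[-0.04,0.43,-0.35],-0.015]])

```text
time_s: 30.23
tcp_pos: [0.5851, -0.1913, 0.2746]
tool_rot: [-0.692, 0.718, 0.056, -0.047]
force: [0.1, 0.9, 0.0]
finger_gap: 0.338
```

Run:
```python
from h import *
for i in range(2): p=get_image("wrist")
cv2.imwrite("pics/w26.png",p["frame"])
go(.5878,-.2005,98.1,.065)
```

```text
t 30.33 grasp [ 0.589  -0.1973  0.1219] jaw 98.3 tilt [ 0.02  -0.037] f [ 0.   0.4 -0.6] gap 0.336 v 0.012 q7 1.35 SHIFT [-0.025  0.569 -0.008] spin 0.002
```

View pics/w26.png

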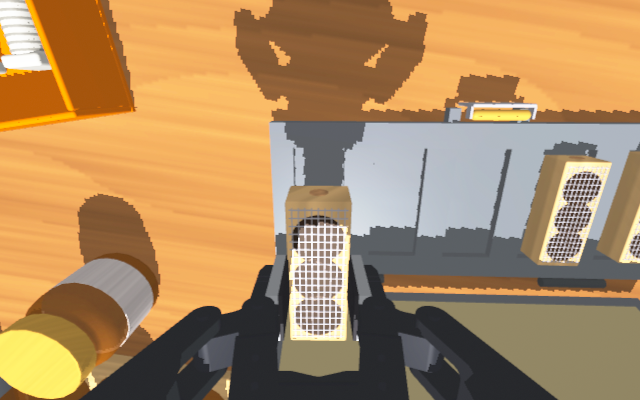

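servo_tool(rows=[[0.9,[-0.02,0.2,-0.01],0],[0.9,[-0.02,0.4,-0.01],0],[0.9,[-0.02,0.57,-0.01],0],[0.9,[-0.02,0.57,-0.01],0],[0.9,[-0.02,0.57,-0.01],0]])

```text
time_s: 30.75
tcp_pos: [0.5853, -0.1942, 0.2198]
tool_rot: [-0.692, 0.719, 0.058, -0.046]
force: [0.4, -0.2, -0.1]
finger_gap: 0.338
```

Run:
```python
from h import *
for i in range(2): p=get_image("wrist")
cv2.imwrite("pics/w27.png",p["frame"])
go(.5878,-.2005,98.1,.040)
```

```text
t 30.85 grasp [ 0.5894 -0.2001  0.0663] jaw 98.3 tilt [ 0.022 -0.037] f [0.3 0.1 0.2] gap 0.335 v 0.006 q7 1.31 SHIFT [-0.021  0.263  0.009] spin 0.003
```

View pics/w27.png

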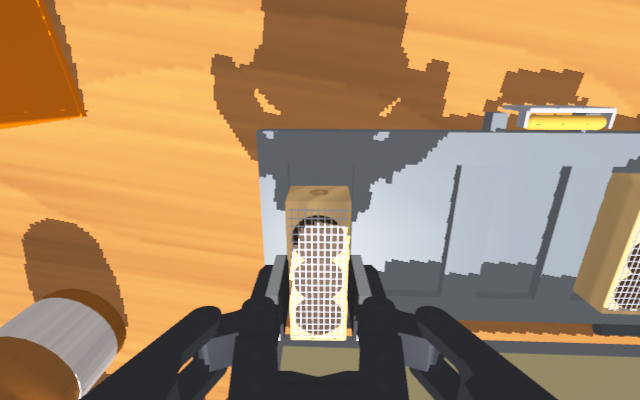

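servo_tool(rows=[[0.9,[-0.02,0.1,0.02],0],[0.9,[-0.02,0.2,0.02],0],[0.9,[-0.02,0.26,0.02],0],[0.9,[-0.02,0.26,0.02],0],[0.9,[-0.02,0.26,0.02],0]])

```text
time_s: 31.27
tcp_pos: [0.5842, -0.1938, 0.1946]
tool_rot: [-0.691, 0.719, 0.058, -0.045]
force: [0.6, -0.9, -0.6]
finger_gap: 0.337
```

Run:
```python
from h import *
p=get_image("wrist")
cv2.imwrite("pics/w28.png",p["frame"])
go(.5878,-.199,98.1,.039)
```

```text
t 31.32 grasp [ 0.5875 -0.1995  0.0397] jaw 98.3 tilt [ 0.022 -0.037] f [ 0.  -0.  -0.2] gap 0.339 v 0.002 q7 1.29 SHIFT [0.003 0.007 0.004] spin 0.003
```

View pics/w28.png

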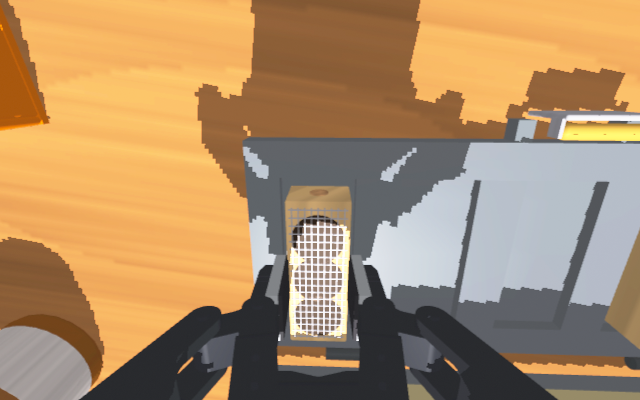

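servo_tool(rows=[[0.9,[0,0.03,0],0],[0.5,[0,0.03,0],0],[0.5,[0,0.03,0],0],[0.5,[0,0.03,0],0],[0.5,[0,0.03,0],0]])

```text
time_s: 31.73
tcp_pos: [0.5841, -0.1939, 0.1912]
tool_rot: [-0.692, 0.719, 0.058, -0.045]
force: [-0.5, -0.4, -0.3]
finger_gap: 0.496
```

servo_tool(rows=[[0.5,[0,-0.2,0],0],[0.5,[0,-0.5,0],0],[0.5,[0,-1,0],0],[0.5,[0,-1,0],0],[0.5,[0,-1,0],0]])

```text
time_s: 32.15
tcp_pos: [0.5833, -0.1896, 0.2947]
tool_rot: [-0.691, 0.719, 0.06, -0.043]
force: [0.7, -0.6, 0.0]
finger_gap: 0.503
```

Run:
```python
from h import *
p=get_image("wrist")
cv2.imwrite("pics/w29.png",p["frame"])
go(.434,.396,105.9,.17)
p=get_image("top"); crop(p,130,130,390,310,3,"top29.png")
```

```text
t 32.2 grasp [ 0.5861 -0.196   0.1375] jaw 98.3 tilt [ 0.024 -0.038] f [ 0.3 -0.5 -0.7] gap 0.497 v 0.043 q7 1.36 SHIFT [-0.638 -0.585  6.059] spin -0.084
```

View pics/w29.png

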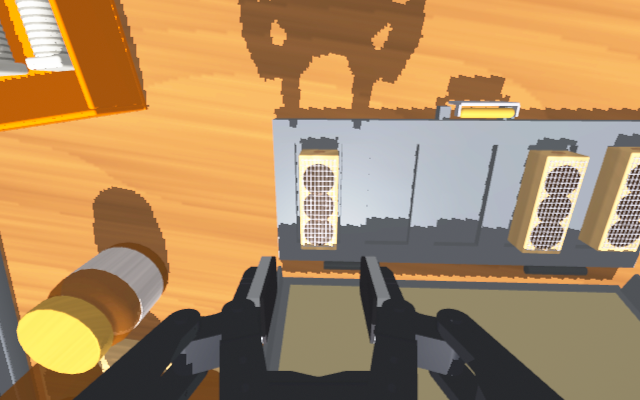

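View pics/top29.png

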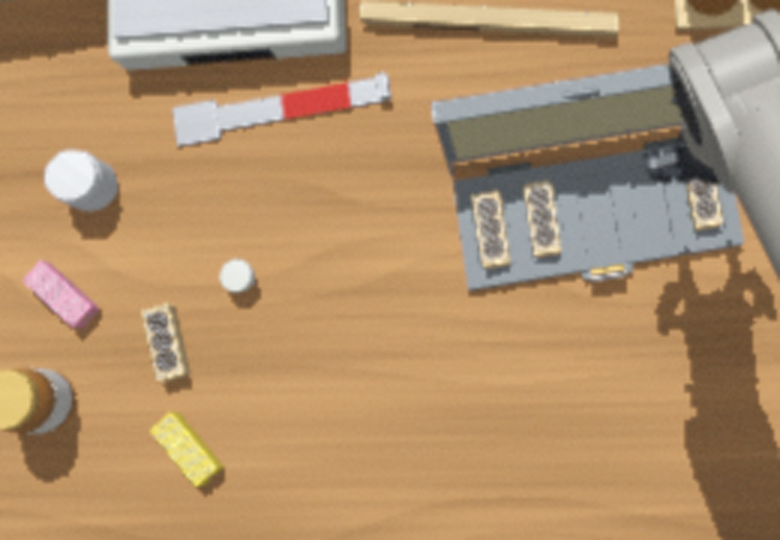

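servo_tool(rows=[[0.4,[-0.1,-0.2,0.3],-0.02],[0.4,[-0.1,-0.3,0.7],-0.02],[0.4,[-0.1,-0.3,1],-0.02],[0.4,[-0.1,-0.3,1],-0.02],[0.4,[-0.1,-0.3,1],-0.02]])

```text
time_s: 32.67
tcp_pos: [0.5559, -0.0901, 0.3153]
tool_rot: [-0.69, 0.718, 0.07, -0.059]
force: [-0.3, -0.3, -0.9]
finger_gap: 0.599
```

servo_tool(rows=[[0.4,[-0.1,0,0.4],-0.02],[0.4,[-0.1,0,0.8],-0.02],[0.4,[-0.1,0,1],-0.02],[0.4,[-0.1,0,1],-0.02],[0.4,[-0.1,0,1],-0.02]])

```text
time_s: 33.08
tcp_pos: [0.5279, 0.0059, 0.3101]
tool_rot: [-0.689, 0.717, 0.08, -0.071]
force: [0.1, 0.3, -0.6]
finger_gap: 0.602
```

servo_tool(rows=[[0.4,[-0.1,0,0.4],-0.02],[0.4,[-0.1,0,0.8],-0.02],[0.4,[-0.1,0,1],-0.02],[0.4,[-0.1,0,1],-0.02],[0.4,[-0.1,0,1],-0.02]])

```text
time_s: 33.5
tcp_pos: [0.4976, 0.1003, 0.3052]
tool_rot: [-0.687, 0.716, 0.09, -0.082]
force: [0.8, -0.2, 0.2]
finger_gap: 0.599
```

servo_tool(rows=[[0.4,[-0.1,0,0.4],-0.02],[0.4,[-0.1,0,0.8],-0.02],[0.4,[-0.1,0,1],-0.02],[0.4,[-0.1,0,1],-0.02],[0.4,[-0.1,0,1],-0.02]])

```text
time_s: 33.92
tcp_pos: [0.4648, 0.1934, 0.3004]
tool_rot: [-0.685, 0.715, 0.1, -0.093]
force: [-0.1, -0.4, 0.0]
finger_gap: 0.601
```

Run:
```python
from h import *
go(.434,.396,105.9,.17)
```

```text
t 33.92 grasp [0.4673 0.1871 0.1455] jaw 105.7 tilt [ 0.016 -0.041] f [-0.1 -0.4  0. ] gap 0.601 v 0.034 q7 0.8 SHIFT [ 0.247 -0.335  2.089] spin -0.002
```

servo_tool(rows=[[0.4,[0.1,-0.1,0.4],0],[0.4,[0.12,-0.15,0.8],0],[0.4,[0.12,-0.15,1],0],[0.4,[0.12,-0.15,1],0],[0.4,[0.12,-0.15,1],0]])

```text
time_s: 34.33
tcp_pos: [0.4505, 0.2919, 0.3105]
tool_rot: [-0.685, 0.716, 0.099, -0.092]
force: [0.2, -1.0, 0.8]
finger_gap: 0.599
```

servo_tool(rows=[[0.4,[0.1,-0.1,0.4],0],[0.4,[0.12,-0.15,0.8],0],[0.4,[0.12,-0.15,1],0],[0.4,[0.12,-0.15,1],0],[0.4,[0.12,-0.15,1],0]])

```text
time_s: 34.75
tcp_pos: [0.4366, 0.3903, 0.3202]
tool_rot: [-0.684, 0.717, 0.098, -0.092]
force: [0.3, -0.8, 0.7]
finger_gap: 0.601
```

Run:
```python
from h import *
for i in range(2): p=get_image("wrist")
cv2.imwrite("pics/w30.png",p["frame"])
go(.434,.396,105.9,.1)
```

```text
t 34.85 grasp [0.4396 0.382  0.1651] jaw 105.3 tilt [ 0.015 -0.046] f [ 0.1 -0.3  0.3] gap 0.602 v 0.006 q7 0.5 SHIFT [-0.019  0.643  0.182] spin -0.006
```

View pics/w30.png

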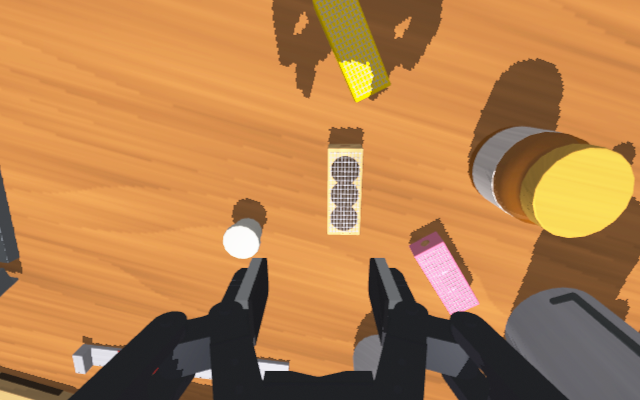

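Run:
```python
from h import *
p=get_image("wrist")
m,a=wood(p,(345,169),(344,218))
s,M=st()
for n,u,z in [("pot",(241,241),.029),("pink",(413,247),.024),("pink2",(477,302),.024),("jarlid",(522,190),.095),("jar",(475,160),.03),("yel",(360,100),.024),("tin",(510,330),.06)]:
    q=at_z(p,u,z); print(n,"jaw/long mm",((q-m)@M[:,2]*1000).round(),((q-m)@M[:,0]*1000).round())
go(m[0],m[1],a,.075)
```

```text
mid [0.4325 0.3975] holespan mm 45.0 long axis 15.8 jaw 105.8
pot jaw/long mm -95.0 45.0
pink jaw/long mm 64.0 50.0
pink2 jaw/long mm 131.0 108.0
jarlid jaw/long mm 104.0 -26.0
jar jaw/long mm 104.0 -32.0
yel jaw/long mm 10.0 -78.0
tin jaw/long mm 143.0 110.0
t 34.9 grasp [0.4395 0.3821 0.1653] jaw 105.3 tilt [ 0.015 -0.045] f [-0.3  0.2  0.3] gap 0.6 v 0.009 q7 0.5 SHIFT [-0.03   0.893  0.21 ] spin -0.005
```

All clear of the fingers. Descend.

servo_tool(rows=[[0.4,[-0.03,0.2,0.21],0],[0.4,[-0.03,0.5,0.21],0],[0.4,[-0.03,0.8,0.21],0],[0.4,[-0.03,0.89,0.21],0],[0.4,[-0.03,0.89,0.21],0]])

```text
time_s: 35.32
tcp_pos: [0.4308, 0.4017, 0.2274]
tool_rot: [-0.682, 0.719, 0.095, -0.092]
force: [-1.5, 0.3, -0.1]
finger_gap: 0.605
```

Run:
```python
from h import *
for i in range(2): p=get_image("wrist")
cv2.imwrite("pics/w31.png",p["frame"])
go(.4325,.3975,105.8,.03)
```

```text
t 35.42 grasp [0.4334 0.3971 0.0761] jaw 105.2 tilt [ 0.016 -0.045] f [-0.2  0.4 -0.2] gap 0.6 v 0.027 q7 0.39 SHIFT [-0.009  0.461  0.028] spin -0.006
```

View pics/w31.png

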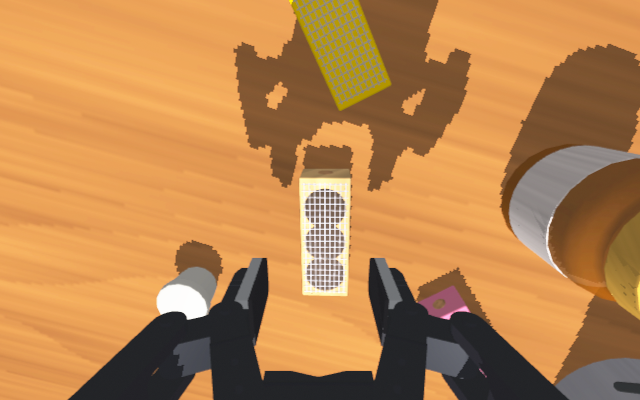

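servo_tool(rows=[[0.4,[-0.01,0.2,0.03],0],[0.4,[-0.01,0.4,0.03],0],[0.4,[-0.01,0.46,0.03],0],[0.4,[-0.01,0.46,0.03],0],[0.4,[-0.01,0.46,0.03],0]])

```text
time_s: 35.83
tcp_pos: [0.4304, 0.4051, 0.1863]
tool_rot: [-0.685, 0.717, 0.097, -0.09]
force: [-0.7, 0.2, 0.7]
finger_gap: 0.599
```

servo_tool(rows=[[0.9,[0,0,0],0],[0.9,[0,0,0],0],[0.9,[0,0,0],0],[0.9,[0,0,0],0],[0.9,[0,0,0],0]])

```text
time_s: 36.25
tcp_pos: [0.4309, 0.4061, 0.1884]
tool_rot: [-0.685, 0.716, 0.098, -0.089]
force: [0.3, -1.2, 6.5]
finger_gap: 0.336
```

Run:
```python
from h import *
go(.4325,.3975,105.8,.03)
```

```text
t 36.25 grasp [0.4339 0.3997 0.0336] jaw 105.2 tilt [ 0.02  -0.041] f [ 0.3 -1.2  6.5] gap 0.336 v 0.001 q7 0.35 SHIFT [-0.02   0.036 -0.016] spin -0.007
```

servo_tool(rows=[[0.9,[0,-0.2,0],0],[0.9,[0,-0.6,0],0],[0.9,[0,-1,0],0],[0.9,[0,-1,0],0],[0.9,[0,-1,0],0]])

```text
time_s: 36.67
tcp_pos: [0.4291, 0.4114, 0.2913]
tool_rot: [-0.687, 0.715, 0.1, -0.087]
force: [-0.0, -0.7, -1.7]
finger_gap: 0.338
```

Run:
```python
from h import *
for i in range(2): p=get_image("wrist")
cv2.imwrite("pics/w32.png",p["frame"])
go(.5769,-.1415,98.1,.16)
```

```text
t 36.77 grasp [0.4319 0.4031 0.133 ] jaw 105.2 tilt [ 0.02  -0.043] f [ 0.5 -0.7 -0.7] gap 0.338 v 0.02 q7 0.43 SHIFT [-0.025 -0.009 -5.642] spin 0.079
```

View pics/w32.png

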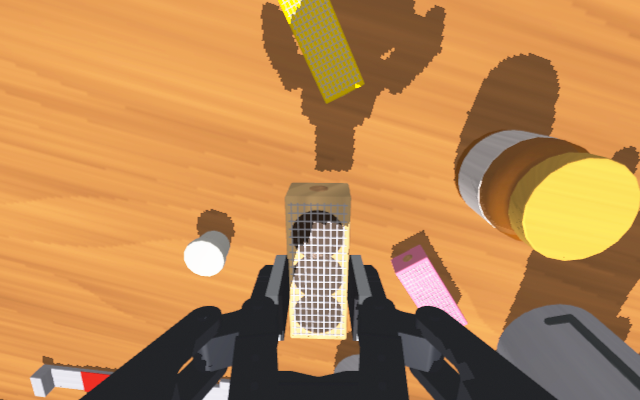

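servo_tool(rows=[[0.9,[0,-0.2,-0.3],0.02],[0.9,[0,-0.3,-0.7],0.02],[0.9,[0,-0.3,-1],0.02],[0.9,[0,-0.3,-1],0.02]])

```text
time_s: 37.1
tcp_pos: [0.4577, 0.3076, 0.3202]
tool_rot: [-0.684, 0.721, 0.083, -0.075]
force: [1.2, -0.9, -1.0]
finger_gap: 0.339
```

servo_tool(rows=[[0.9,[0,0,-0.4],0.02],[0.9,[0,0,-0.8],0.02],[0.9,[0,0,-1],0.02],[0.9,[0,0,-1],0.02]])

```text
time_s: 37.43
tcp_pos: [0.4818, 0.2034, 0.3229]
tool_rot: [-0.683, 0.725, 0.068, -0.061]
force: [0.2, 0.1, 0.3]
finger_gap: 0.333
```

servo_tool(rows=[[0.9,[0,0,-0.4],0.02],[0.9,[0,0,-0.8],0.02],[0.9,[0,0,-1],0.02],[0.9,[0,0,-1],0.02]])

```text
time_s: 37.77
tcp_pos: [0.5011, 0.0989, 0.3267]
tool_rot: [-0.683, 0.727, 0.052, -0.048]
force: [0.5, 0.2, -1.0]
finger_gap: 0.333
```

servo_tool(rows=[[0.9,[0,0,-0.4],0.02],[0.9,[0,0,-0.8],0.02],[0.9,[0,0,-1],0.02],[0.9,[0,0,-1],0.02]])

```text
time_s: 38.1
tcp_pos: [0.5158, -0.0057, 0.3311]
tool_rot: [-0.683, 0.729, 0.037, -0.034]
force: [-0.2, 1.0, -0.3]
finger_gap: 0.338
```

Run:
```python
from h import *
go(.5794,-.1411,98.1,.14)
```

```text
t 38.1 grasp [ 0.5168 -0.0157  0.1764] jaw 95.8 tilt [ 0.007 -0.064] f [-0.2  1.  -0.3] gap 0.338 v 0.061 q7 1.08 SHIFT [ 0.496  0.448 -1.284] spin -0.026
```

servo_tool(rows=[[0.9,[0.2,0,-0.5],0]])

```text
time_s: 38.18
tcp_pos: [0.5305, -0.0312, 0.3333]
tool_rot: [-0.684, 0.727, 0.039, -0.039]
force: [1.1, 1.9, 0.4]
finger_gap: 0.336
```

servo_tool(rows=[[0.9,[0.1,0,-0.1],-0.01],[0.9,[0.15,0,-0.3],-0.01],[0.9,[0.2,0,-0.5],-0.01],[0.9,[0.2,0,-0.5],-0.01],[0.9,[0.2,0,-0.5],-0.01]])

```text
time_s: 38.6
tcp_pos: [0.5559, -0.0785, 0.335]
tool_rot: [-0.685, 0.726, 0.044, -0.045]
force: [-0.6, 0.8, -0.4]
finger_gap: 0.338
```

Run:
```python
from h import *
go(.5794,-.1411,98.1,.14)
```

```text
t 38.6 grasp [ 0.5562 -0.0875  0.1803] jaw 97.2 tilt [ 0.002 -0.058] f [-0.6  0.8 -0.4] gap 0.338 v 0.037 q7 1.23 SHIFT [ 0.165  0.434 -0.536] spin -0.01
```

servo_tool(rows=[[0.9,[0,0,-0.6],0]])

```text
time_s: 38.68
tcp_pos: [0.5602, -0.1092, 0.3382]
tool_rot: [-0.687, 0.723, 0.05, -0.05]
force: [0.8, 1.6, 0.1]
finger_gap: 0.334
```

servo_tool(rows=[[0.9,[0,0,0.1],0],[0.9,[0,0,0.2],0],[0.9,[0,0,0.35],0],[0.9,[0,0,0.35],0],[0.9,[0,0,0.35],0]])

```text
time_s: 39.1
tcp_pos: [0.5547, -0.0717, 0.3364]
tool_rot: [-0.687, 0.723, 0.052, -0.052]
force: [-0.5, -0.2, -1.1]
finger_gap: 0.335
```

servo_tool(rows=[[0.9,[0,0,-0.6],0]])

```text
time_s: 39.18
tcp_pos: [0.5604, -0.1058, 0.3396]
tool_rot: [-0.688, 0.721, 0.058, -0.058]
force: [1.0, 2.3, -0.9]
finger_gap: 0.335
```

servo_tool(rows=[[0.9,[0,0,0.1],0],[0.9,[0,0,0.2],0],[0.9,[0,0,0.35],0],[0.9,[0,0,0.35],0],[0.9,[0,0,0.35],0]])

```text
time_s: 39.6
tcp_pos: [0.5544, -0.0699, 0.3381]
tool_rot: [-0.688, 0.721, 0.06, -0.059]
force: [1.2, -0.2, -0.3]
finger_gap: 0.34
```

servo_tool(rows=[[0.9,[0,0,-0.6],0]])

```text
time_s: 39.68
tcp_pos: [0.5608, -0.1035, 0.3412]
tool_rot: [-0.688, 0.72, 0.066, -0.064]
force: [0.5, 1.6, 0.9]
finger_gap: 0.339
```

servo_tool(rows=[[0.9,[0,0,0],0],[0.9,[0,0,0],0],[0.9,[0,0,0],0],[0.9,[0,0,0],0]])

```text
time_s: 40.02
tcp_pos: [0.5606, -0.1032, 0.3412]
tool_rot: [-0.688, 0.72, 0.066, -0.064]
force: [0.3, 0.2, -1.0]
finger_gap: 0.334
```

Run:
```python
from h import *
go(.5794,-.1411,98.1,.14)
```

```text
t 40.02 grasp [ 0.5616 -0.11    0.1864] jaw 100.6 tilt [ 0.006 -0.044] f [ 0.3  0.2 -1. ] gap 0.334 v 0.004 q7 1.33 SHIFT [ 0.119  0.478 -0.317] spin 0.027
```

Good enough. Align over pocket −60.

servo_tool(rows=[[0.9,[0.12,0,-0.2],0.027],[0.9,[0.12,0.2,-0.32],0.027],[0.9,[0.12,0.5,-0.32],0.027],[0.9,[0.12,0.7,-0.32],0.027],[0.9,[0.12,0.7,-0.32],0.027]])

```text
time_s: 40.43
tcp_pos: [0.5768, -0.136, 0.2684]
tool_rot: [-0.69, 0.72, 0.049, -0.052]
force: [-1.3, -0.4, -0.9]
finger_gap: 0.337
```

Run:
```python
from h import *
for i in range(2): p=get_image("wrist")
cv2.imwrite("pics/w33.png",p["frame"])
go(.5794,-.1411,98.1,.065)
```

```text
t 40.53 grasp [ 0.5795 -0.1416  0.1178] jaw 98.2 tilt [ 0.006 -0.043] f [-0.3 -0.4  0.6] gap 0.337 v 0.031 q7 1.28 SHIFT [-0.     0.527  0.029] spin 0.001
```

View pics/w33.png

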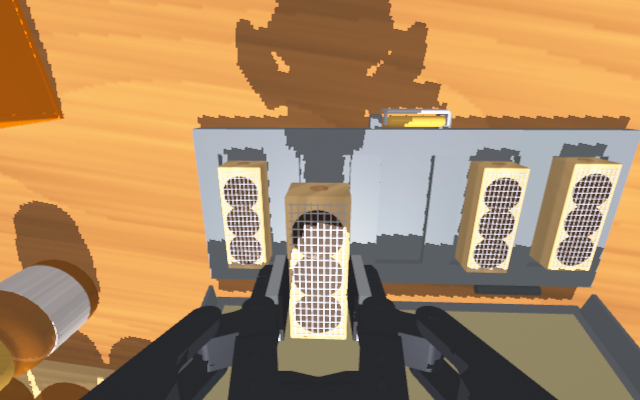

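servo_tool(rows=[[0.9,[0,0.2,0.03],0],[0.9,[0,0.4,0.03],0],[0.9,[0,0.53,0.03],0],[0.9,[0,0.53,0.03],0],[0.9,[0,0.53,0.03],0]])

```text
time_s: 40.95
tcp_pos: [0.5789, -0.1341, 0.2204]
tool_rot: [-0.69, 0.721, 0.052, -0.049]
force: [0.1, 0.1, 0.6]
finger_gap: 0.337
```

Run:
```python
from h import *
for i in range(2): p=get_image("wrist")
cv2.imwrite("pics/w34.png",p["frame"])
go(.5794,-.1411,98.1,.040)
```

```text
t 41.05 grasp [ 0.5806 -0.1407  0.0663] jaw 98.2 tilt [ 0.008 -0.044] f [-0.  -0.4  0.4] gap 0.334 v 0.003 q7 1.23 SHIFT [-0.013  0.263  0.01 ] spin 0.001
```

View pics/w34.png

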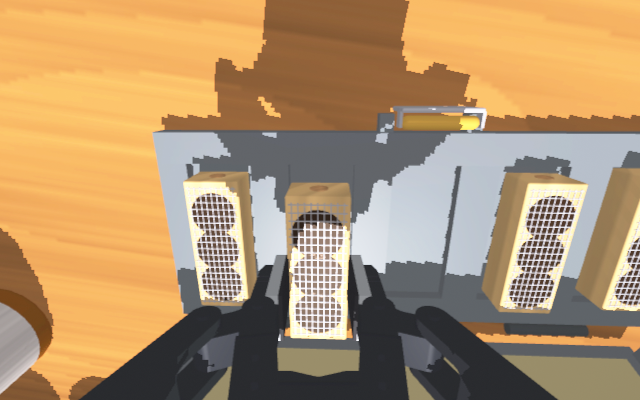

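servo_tool(rows=[[0.9,[-0.01,0.1,0.02],0],[0.9,[-0.01,0.2,0.02],0],[0.9,[-0.01,0.27,0.02],0],[0.9,[-0.01,0.27,0.02],0],[0.9,[-0.01,0.27,0.02],0]])

```text
time_s: 41.47
tcp_pos: [0.5783, -0.1332, 0.1938]
tool_rot: [-0.69, 0.721, 0.052, -0.049]
force: [-0.4, 0.2, 2.3]
finger_gap: 0.333
```

Run:
```python
from h import *
p=get_image("wrist")
cv2.imwrite("pics/w35.png",p["frame"])
go(.5794,-.14,98.1,.039)
```

```text
t 41.52 grasp [ 0.5794 -0.1399  0.0389] jaw 98.2 tilt [ 0.008 -0.043] f [ 0.4 -0.4  2.1] gap 0.334 v 0.003 q7 1.2 SHIFT [-0.    -0.001 -0.001] spin 0.001
```

View pics/w35.png

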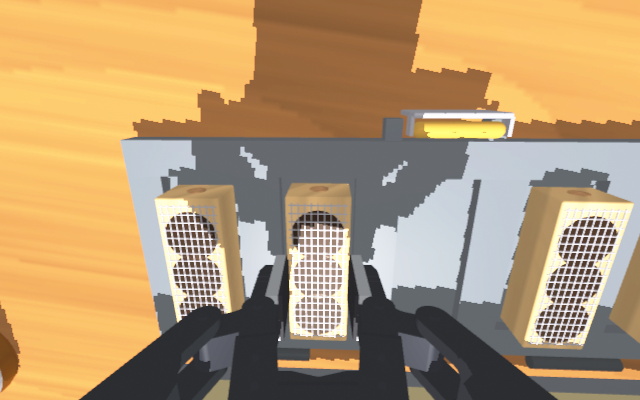

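servo_tool(rows=[[0.9,[0,0.02,0],0],[0.52,[0,0.02,0],0],[0.52,[0,0.02,0],0],[0.52,[0,0.02,0],0],[0.52,[0,0.02,0],0]])

```text
time_s: 41.93
tcp_pos: [0.578, -0.1335, 0.1913]
tool_rot: [-0.69, 0.721, 0.052, -0.049]
force: [-1.0, 0.2, -0.7]
finger_gap: 0.483
```

servo_tool(rows=[[0.52,[0,-0.2,0],0],[0.52,[0,-0.5,0],0],[0.52,[0,-1,0],0],[0.52,[0,-1,0],0],[0.52,[0,-1,0],0]])

```text
time_s: 42.35
tcp_pos: [0.5787, -0.1286, 0.2946]
tool_rot: [-0.689, 0.721, 0.054, -0.047]
force: [0.9, -0.0, -0.3]
finger_gap: 0.479
```

servo_tool(rows=[[0.52,[-0.2,-0.2,0],0],[0.52,[-0.5,-0.5,0],0],[0.52,[-0.7,-1,0],0],[0.52,[-0.7,-1,0],0],[0.52,[-0.7,-1,0],0]])

```text
time_s: 42.77
tcp_pos: [0.5079, -0.1343, 0.396]
tool_rot: [-0.688, 0.722, 0.055, -0.045]
force: [1.1, -0.1, -0.0]
finger_gap: 0.477
```

Run:
```python
from h import *
p=get_image("wrist")
cv2.imwrite("pics/w36.png",p["frame"])
go(.5794,-.14,98.1,.039)
p=get_image("top"); crop(p,130,130,480,310,2.2,"top36.png")
```

```text
t 42.82 grasp [ 0.5101 -0.1419  0.2394] jaw 98.1 tilt [ 0.015 -0.046] f [-1.  -0.3 -0.2] gap 0.483 v 0.045 q7 1.45 SHIFT [0.673 2.011 0.017] spin -0.0
```

View pics/w36.png

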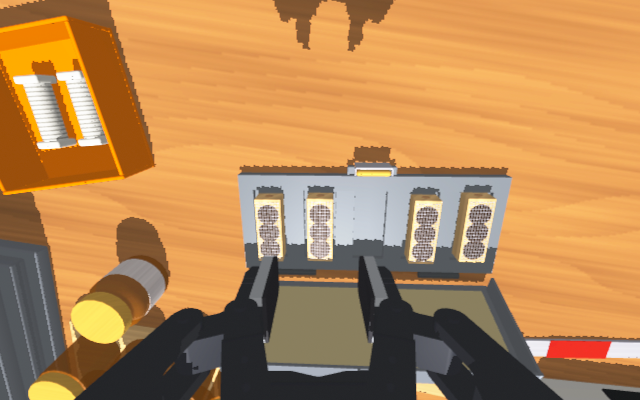

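View pics/top36.png

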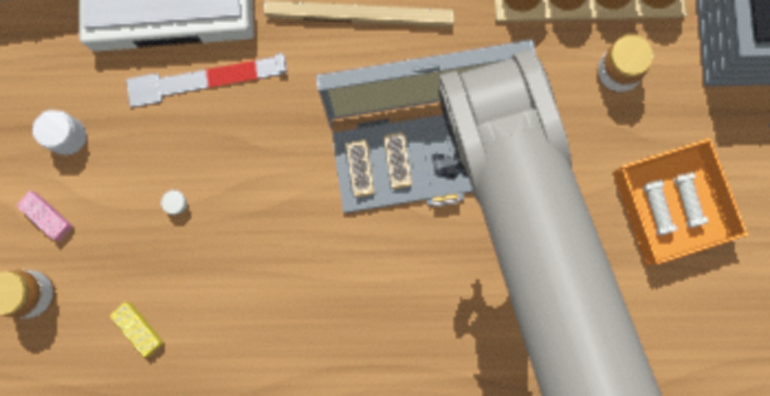

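Run:
```python
from h import *
go(.746,-.057,98.1,.25)
p=get_image("scene"); crop(p,230,150,400,280,4.5,"sc37.png")
```

```text
t 42.87 grasp [ 0.5097 -0.1418  0.2382] jaw 98.1 tilt [ 0.013 -0.045] f [-1.2  0.3 -0. ] gap 0.48 v 0.033 q7 1.45 SHIFT [ 2.46  -0.126  0.5  ] spin 0.0
```

View pics/sc37.png

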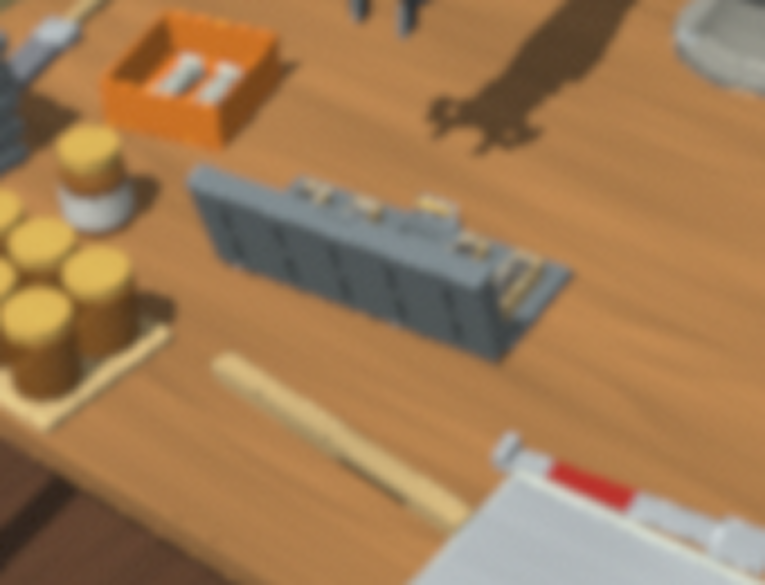

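servo_tool(rows=[[1,[0.3,-0.1,0.1],0],[1,[0.7,-0.1,0.2],0],[1,[0.9,-0.1,0.2],0],[1,[0.9,-0.1,0.2],0],[1,[0.9,-0.1,0.2],0]])

```text
time_s: 43.33
tcp_pos: [0.5944, -0.101, 0.3994]
tool_rot: [-0.69, 0.72, 0.053, -0.049]
force: [-1.0, -0.5, -0.5]
finger_gap: 0.001
```

servo_tool(rows=[[1,[0.3,0,0.1],0],[1,[0.7,0,0.2],0],[1,[0.9,0,0.2],0],[1,[0.9,0,0.2],0],[1,[0.9,0,0.2],0]])

```text
time_s: 43.75
tcp_pos: [0.6804, -0.0682, 0.3968]
tool_rot: [-0.691, 0.72, 0.052, -0.051]
force: [-0.4, 0.4, 0.3]
finger_gap: -0.002
```

Run:
```python
from h import *
go(.746,-.057,98.1,.25)
```

```text
t 43.75 grasp [ 0.6811 -0.0746  0.242 ] jaw 98.3 tilt [ 0.005 -0.041] f [-0.4  0.4  0.3] gap -0.002 v 0.033 q7 1.3 SHIFT [ 0.668 -0.085  0.077] spin 0.002
```

servo_tool(rows=[[1,[0.2,0,0.05],0],[1,[0.5,0,0.08],0],[1,[0.7,0,0.08],0],[1,[0.7,0,0.08],0],[1,[0.7,0,0.08],0]])

```text
time_s: 44.17
tcp_pos: [0.7478, -0.0508, 0.3954]
tool_rot: [-0.69, 0.72, 0.051, -0.051]
force: [-0.7, -0.2, 0.9]
finger_gap: -0.002
```

Run:
```python
from h import *
for i in range(2): p=get_image("wrist")
cv2.imwrite("pics/w38.png",p["frame"])
go(.75,-.057,98.1,.103)
p=get_image("scene"); crop(p,230,130,400,260,4.5,"sc38.png")
```

```text
t 44.27 grasp [ 0.7477 -0.0578  0.2413] jaw 98.3 tilt [ 0.003 -0.042] f [ 0.3 -0.5  0.3] gap -0.003 v 0.008 q7 1.3 SHIFT [0.028 1.381 0.063] spin 0.002
```

View pics/w38.png

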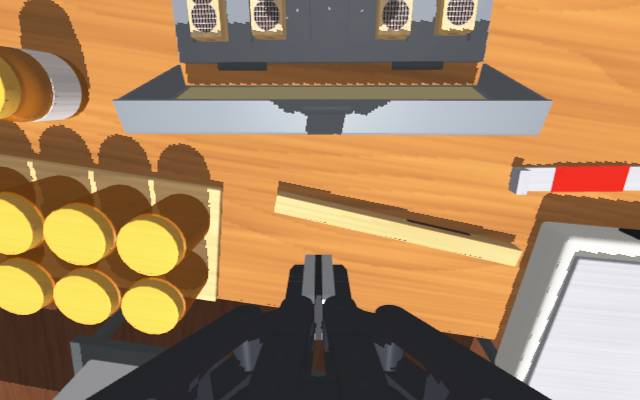

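View pics/sc38.png

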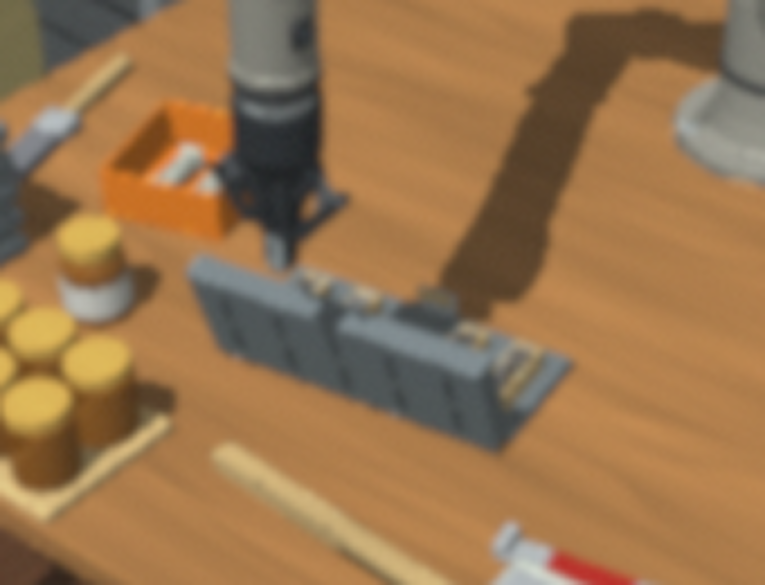

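Run:
```python
from h import *
p=get_image("wrist")
h=np.array([.6298,-.0733]); ax=np.array([np.cos(np.radians(8.13)),np.sin(np.radians(8.13))])
for v,off in ((134,.026),(100,0)):
    for th in np.arange(1.7,2.15,.05):
        x=-.124*np.cos(th)+off*np.sin(th); z=.013+.124*np.sin(th)+off*np.cos(th)
        q=at_z(p,(325,v),z)[:2]; m=(q-h)@ax
        print(v,round(th,2),"model x",round(x,4),"meas",round(m,4),"z",round(z,3))
```

```text
134 1.7 model x 0.0418 meas 0.0602 z 0.133
134 1.75 model x 0.0477 meas 0.0605 z 0.13
134 1.8 model x 0.0535 meas 0.0607 z 0.128
134 1.85 model x 0.0592 meas 0.0611 z 0.125
134 1.9 model x 0.0647 meas 0.0614 z 0.122
134 1.95 model x 0.0701 meas 0.0618 z 0.119
134 2.0 model x 0.0752 meas 0.0621 z 0.115
134 2.05 model x 0.0802 meas 0.0626 z 0.111
134 2.1 model x 0.085 meas 0.063 z 0.107
100 1.7 model x 0.016 meas 0.0368 z 0.136
100 1.75 model x 0.0221 meas 0.0368 z 0.135
100 1.8 model x 0.0282 meas 0.0368 z 0.134
100 1.85 model x 0.0342 meas 0.0368 z 0.132
100 1.9 model x 0.0401 meas 0.0368 z 0.13
100 1.95 model x 0.0459 meas 0.0368 z 0.128
100 2.0 model x 0.0516 meas 0.0368 z 0.126
100 2.05 model x 0.0572 meas 0.0369 z 0.123
100 2.1 model x 0.0626 meas 0.0369 z 0.12
```

servo_tool(rows=[[1,[0,0.3,0.04],0],[1,[0,0.6,0.04],0],[1,[0,0.9,0.04],0],[1,[0,0.9,0.04],0],[1,[0,0.9,0.04],0]])

```text
time_s: 44.78
tcp_pos: [0.7463, -0.0522, 0.3053]
tool_rot: [-0.69, 0.72, 0.05, -0.052]
force: [0.5, 0.6, 0.5]
finger_gap: 0.001
```

servo_tool(rows=[[1,[0,0.2,0.02],0],[1,[0,0.42,0.02],0],[1,[0,0.42,0.02],0],[1,[0,0.42,0.02],0]])

```text
time_s: 45.12
tcp_pos: [0.7462, -0.0523, 0.2649]
tool_rot: [-0.69, 0.72, 0.05, -0.051]
force: [0.5, 0.3, 1.3]
finger_gap: -0.002
```

```bash
cat >> h.py <<'E'
H=np.array([.6298,-.0733,.013]); AX=np.array([np.cos(np.radians(8.13)),np.sin(np.radians(8.13)),0]); AY=np.array([-AX[1],AX[0],0])
def tip(px=None,pz=None,py=0):
    """tip pos in hinge frame (x along case x, y, z above hinge); needed shift to (px,py,pz)"""
    s,M=st(); t=s["tcp_pos"]+0.173*M[:,1]; r=t-H
    print("t",round(s["time_s"],2),"tip x,y,z mm",(np.array([r@AX,r@AY,r[2]])*1000).round(1),"tilt",M[:2,1].round(3),"f",s["force"].round(1),"q",s["q"].round(2))
    if px is not None:
        d=H+AX*px+AY*py+np.array([0,0,pz])-t; print("SHIFT",(M.T@d*10).round(3))
E
python3 - <<'E'
from h import *
tip(.06,.080)
E
```

```text
t 45.12 tip x,y,z mm [117.4  -3.1  79. ] tilt [ 0.001 -0.043] f [0.5 0.3 1.3] q [ 0.57  0.89 -1.    1.38  0.79  1.3   1.23]
SHIFT [-0.574 -0.008  0.031]
```

servo_tool(rows=[[1,[-0.2,0,0.03],0],[1,[-0.4,0,0.03],0],[1,[-0.57,0,0.03],0],[1,[-0.57,0,0.03],0],[1,[-0.57,0,0.03],0]])

```text
time_s: 45.53
tcp_pos: [0.69, -0.0575, 0.268]
tool_rot: [-0.69, 0.721, 0.051, -0.05]
force: [1.8, 1.1, -0.0]
finger_gap: 0.001
```

Run:
```python
from h import *
tip(.02,.080)
p=get_image("scene"); crop(p,230,130,400,260,4.5,"sc39.png")
```

```text
t 45.53 tip x,y,z mm [61.7 -0.5 82.1] tilt [ 0.006 -0.044] f [ 1.8  1.1 -0. ] q [ 0.66  0.81 -1.04  1.54  0.77  1.23  1.2 ]
SHIFT [-0.417  0.022  0.007]
```

View pics/sc39.png

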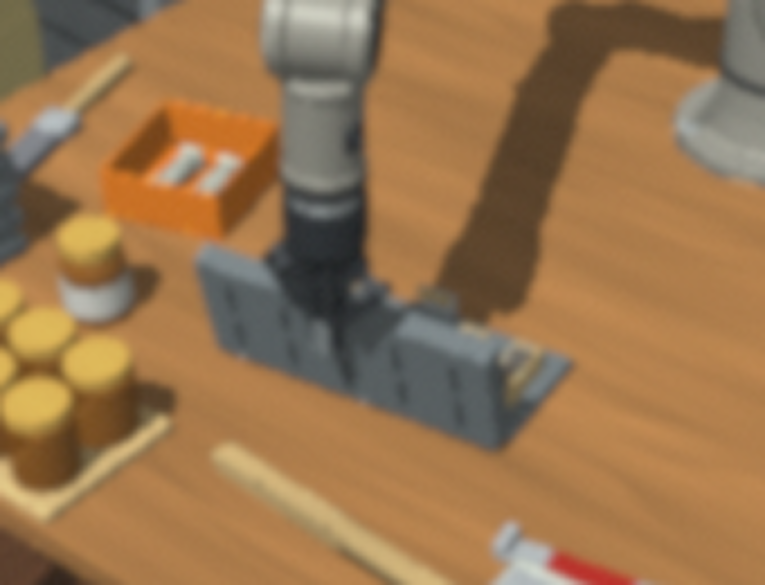

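Contact, lid starting to move (~1.8 N). Keep pushing.

servo_tool(rows=[[1,[-0.15,0,0],0],[1,[-0.3,0.02,0],0],[1,[-0.42,0.02,0],0],[1,[-0.42,0.02,0],0],[1,[-0.42,0.02,0],0]])

```text
time_s: 46.0
tcp_pos: [0.6504, -0.0631, 0.2673]
tool_rot: [-0.69, 0.72, 0.053, -0.048]
force: [1.1, 0.5, 1.2]
finger_gap: 0.005
```

Run:
```python
from h import *
tip(-.02,.080)
```

```text
t 46.0 tip x,y,z mm [22.4 -0.4 81.4] tilt [ 0.01  -0.043] f [1.1 0.5 1.2] q [ 0.73  0.76 -1.06  1.65  0.76  1.18  1.18]
SHIFT [-0.424  0.013  0.005]
```

servo_tool(rows=[[1,[-0.15,0,0],0],[1,[-0.3,0,0],0],[1,[-0.42,0,0],0],[1,[-0.42,0,0],0],[1,[-0.42,0,0],0]])

```text
time_s: 46.42
tcp_pos: [0.6092, -0.0693, 0.2669]
tool_rot: [-0.69, 0.72, 0.052, -0.048]
force: [0.8, -0.2, 0.6]
finger_gap: 0.004
```

Run:
```python
from h import *
tip(-.055,.084)
p=get_image("scene"); crop(p,230,130,400,260,4.5,"sc40.png")
```

```text
t 46.42 tip x,y,z mm [-19.3  -0.7  81. ] tilt [ 0.009 -0.043] f [ 0.8 -0.2  0.6] q [ 0.79  0.71 -1.09  1.75  0.74  1.14  1.18]
SHIFT [-0.357 -0.031  0.005]
```

View pics/sc40.png

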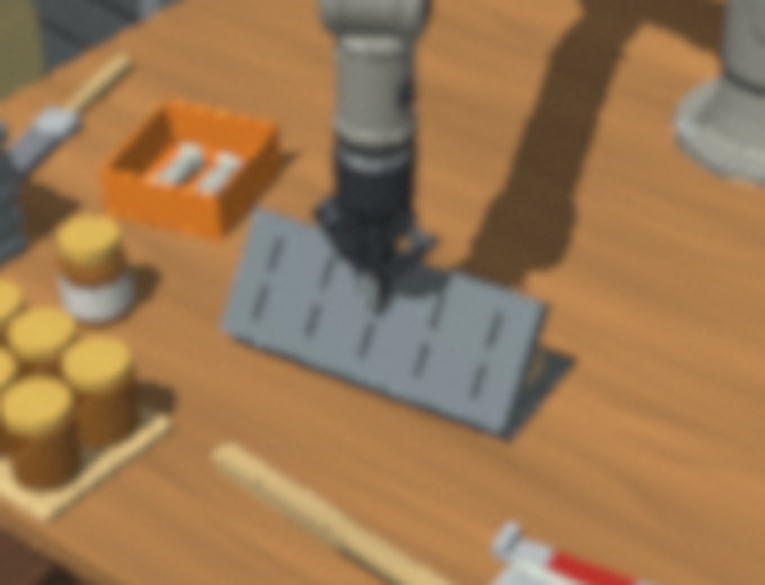

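Works. Continue.

servo_tool(rows=[[1,[-0.12,0,0],0],[1,[-0.25,0,0],0],[1,[-0.36,0,0],0],[1,[-0.36,0,0],0],[1,[-0.36,0,0],0]])

```text
time_s: 46.88
tcp_pos: [0.5746, -0.0743, 0.2669]
tool_rot: [-0.69, 0.72, 0.053, -0.048]
force: [0.1, -0.4, 0.1]
finger_gap: -0.003
```

Run:
```python
from h import *
tip(-.085,.07)
p=get_image("scene"); crop(p,230,130,400,260,4.5,"sc41.png")
```

```text
t 46.88 tip x,y,z mm [-54.1  -0.6  81. ] tilt [ 0.01  -0.042] f [ 0.1 -0.4  0.1] q [ 0.86  0.66 -1.12  1.83  0.72  1.1   1.18]
SHIFT [-0.31   0.109  0.011]
```

View pics/sc41.png

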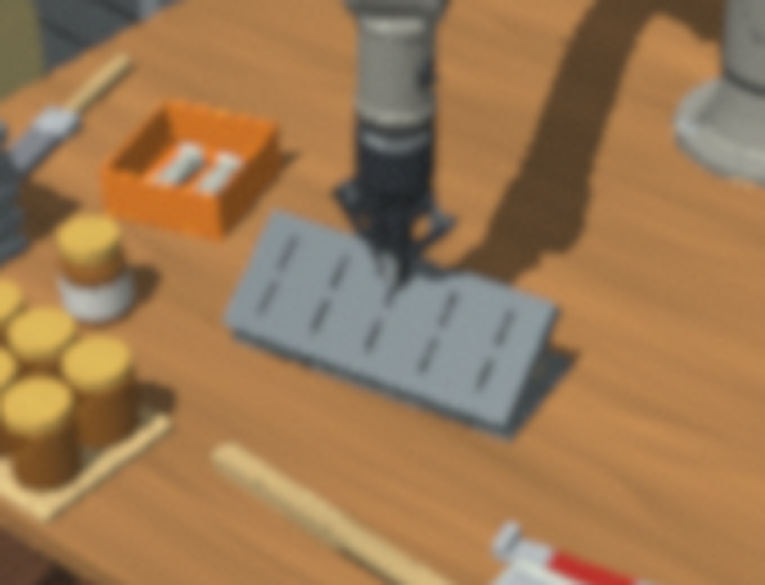

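servo_tool(rows=[[1,[-0.1,0,0],0],[1,[-0.18,0.06,0],0],[1,[-0.25,0.12,0],0],[1,[-0.3,0.2,0],0],[1,[-0.3,0.2,0],0]])

```text
time_s: 47.35
tcp_pos: [0.5432, -0.08, 0.2446]
tool_rot: [-0.69, 0.72, 0.051, -0.049]
force: [0.3, -0.4, 0.0]
finger_gap: 0.002
```

Run:
```python
from h import *
tip(-.1,.045)
```

```text
t 47.35 tip x,y,z mm [-86.8  -1.8  58.7] tilt [ 0.006 -0.043] f [ 0.3 -0.4  0. ] q [ 0.9   0.65 -1.12  1.92  0.73  1.04  1.16]
SHIFT [-0.132  0.137  0.024]
```

servo_tool(rows=[[1,[-0.05,0.04,0.02],0],[1,[-0.1,0.08,0.02],0],[1,[-0.14,0.14,0.02],0],[1,[-0.14,0.14,0.02],0],[1,[-0.14,0.14,0.02],0]])

```text
time_s: 47.77
tcp_pos: [0.5287, -0.0808, 0.2301]
tool_rot: [-0.69, 0.72, 0.051, -0.05]
force: [0.6, -0.4, 0.8]
finger_gap: -0.0
```

Run:
```python
from h import *
tip(-.108,.037)
p=get_image("scene"); crop(p,230,130,400,260,4.5,"sc42.png")
```

```text
t 47.77 tip x,y,z mm [-101.3   -0.5   44.2] tilt [ 0.005 -0.043] f [ 0.6 -0.4  0.8] q [ 0.9   0.65 -1.11  1.96  0.75  1.01  1.14]
SHIFT [-0.066  0.072  0.008]
```

View pics/sc42.png

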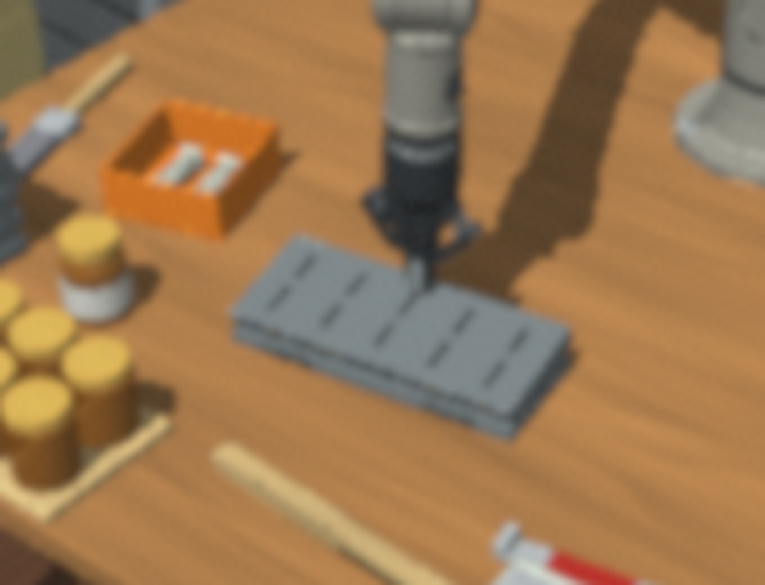

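servo_tool(rows=[[1,[-0.08,0,0.01],0],[1,[-0.08,0.04,0.01],0],[1,[-0.08,0.07,0.01],0],[1,[-0.08,0.07,0.01],0],[1,[-0.08,0.07,0.01],0]])

```text
time_s: 48.23
tcp_pos: [0.521, -0.0811, 0.2234]
tool_rot: [-0.69, 0.72, 0.051, -0.049]
force: [-0.0, -0.1, 2.1]
finger_gap: -0.003
```

Run:
```python
from h import *
tip(-.111,.030)
```

```text
t 48.23 tip x,y,z mm [-109.     0.2   37.6] tilt [ 0.005 -0.043] f [-0.  -0.1  2.1] q [ 0.91  0.64 -1.11  1.98  0.76  0.99  1.13]
SHIFT [-0.02   0.076  0.001]
```

servo_tool(rows=[[1,[-0.02,0.03,0],0],[1,[-0.02,0.05,0],0],[1,[-0.02,0.05,0],0]])

```text
time_s: 48.48
tcp_pos: [0.5194, -0.0814, 0.2186]
tool_rot: [-0.69, 0.72, 0.051, -0.049]
force: [-0.7, 0.5, 0.8]
finger_gap: 0.001
```

servo_tool(rows=[[1,[0,0.03,0],0],[1,[0,0.06,0],0],[1,[0,0.06,0],0]])

```text
time_s: 48.73
tcp_pos: [0.5197, -0.0816, 0.2125]
tool_rot: [-0.69, 0.72, 0.051, -0.049]
force: [-0.1, 0.5, 2.8]
finger_gap: -0.005
```

Run:
```python
from h import *
tip(-.111,.025)
```

```text
t 48.73 tip x,y,z mm [-1.102e+02 -1.000e-01  2.670e+01] tilt [ 0.006 -0.043] f [-0.1  0.5  2.8] q [ 0.9   0.66 -1.09  1.99  0.78  0.97  1.12]
SHIFT [-0.008  0.017  0.002]
```

servo_tool(rows=[[1,[0,0.02,0],0],[1,[0,0.03,0],0],[1,[0,0.03,0],0]])

```text
time_s: 48.98
tcp_pos: [0.52, -0.081, 0.212]
tool_rot: [-0.689, 0.721, 0.051, -0.05]
force: [-8.5, -0.8, 25.8]
finger_gap: 0.005
```

Run:
```python
from h import *
tip(-.111,.025)
p=get_image("scene"); crop(p,270,160,400,250,6,"sc43.png")
p=get_image("wrist"); cv2.imwrite("pics/w43.png",p["frame"])
```

```text
t 48.98 tip x,y,z mm [-1.101e+02 -1.000e-01  2.620e+01] tilt [ 0.005 -0.046] f [-8.5 -0.8 25.8] q [ 0.9   0.66 -1.09  1.99  0.78  0.97  1.11]
SHIFT [-0.009  0.011  0.002]
```

View pics/sc43.png

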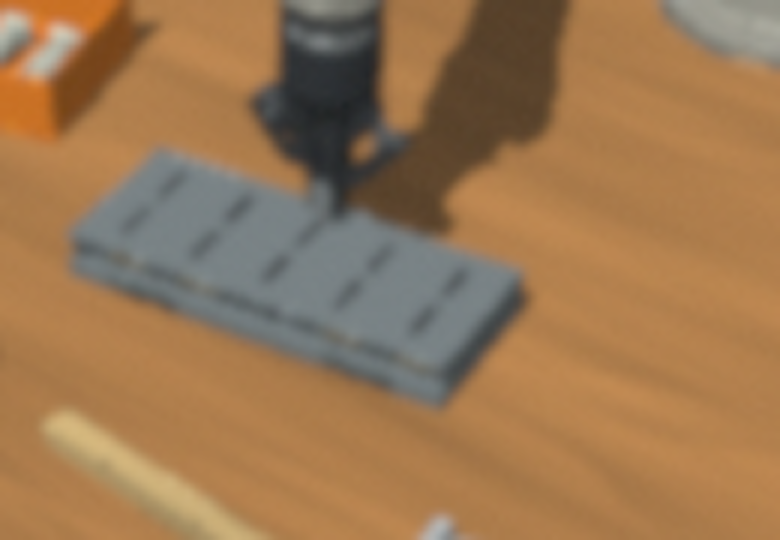

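View pics/w43.png

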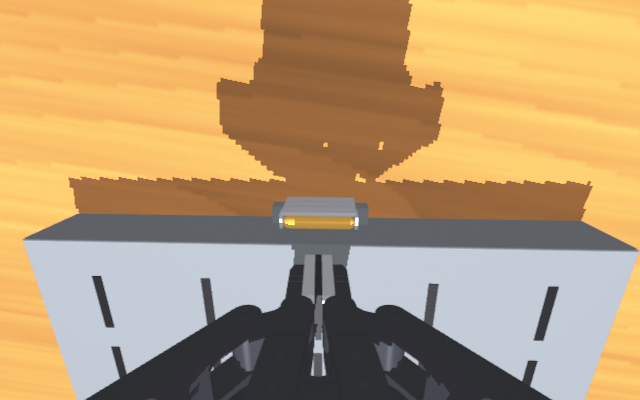

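servo_tool(rows=[[1,[0,-0.1,0],0],[1,[0,-0.4,0],0],[1,[0,-0.9,0],0],[1,[0,-0.9,0],0],[1,[0,-0.9,0],0]])

```text
time_s: 49.5
tcp_pos: [0.5209, -0.0765, 0.3047]
tool_rot: [-0.688, 0.722, 0.053, -0.047]
force: [-0.5, -0.7, 0.4]
finger_gap: -0.002
```

servo_tool(rows=[[1,[-0.2,-0.3,0],0],[1,[-0.5,-0.6,0],0],[1,[-0.7,-0.9,0],0],[1,[-0.7,-0.9,0],0],[1,[-0.7,-0.9,0],0]])

```text
time_s: 49.92
tcp_pos: [0.4499, -0.0827, 0.3953]
tool_rot: [-0.686, 0.725, 0.052, -0.046]
force: [0.7, -0.2, -0.6]
finger_gap: 0.001
```

Run:
```python
from h import *
tip()
for i in range(2): p=get_image("wrist")
cv2.imwrite("pics/w44.png",p["frame"])
# predicted lid corners for theta
def lidpts(th):
    out=[]
    for s in (.0,.124):
        for y in (.156,-.156):
            out.append(H+AX*(-s*np.cos(th)+.026*np.sin(th))+AY*y+np.array([0,0,s*np.sin(th)+.026*np.cos(th)]))
    return np.array(out)
for th in (0,.1): print(th,proj(p,lidpts(th)).round(1).tolist())
for r in recognise(p,"lid_edge")+recognise(p,"catch"): print(r)
p=get_image("scene"); crop(p,270,160,400,250,6,"sc44.png")
p=get_image("top"); crop(p,130,130,480,310,2.2,"top44.png")
```

```text
t 49.92 tip x,y,z mm [-178.5    6.6  209.6] tilt [ 0.013 -0.054] f [ 0.7 -0.2 -0.6] q [ 1.29  0.21 -1.34  1.97  0.29  1.13  1.53]
0 [[447.0, 322.5], [198.0, 314.1], [462.2, 229.8], [184.0, 224.6]]
0.1 [[446.7, 324.2], [198.3, 315.8], [466.1, 237.2], [179.4, 231.5]]
{'xyz': [0.4943, -0.0908, 0.0225], 'confidence': 0.75}
{'xyz': [0.5417, -0.0826, 0.04], 'confidence': 0.55}
{'xyz': [0.5423, -0.0822, 0.038], 'confidence': 0.5}
```

View pics/w44.png

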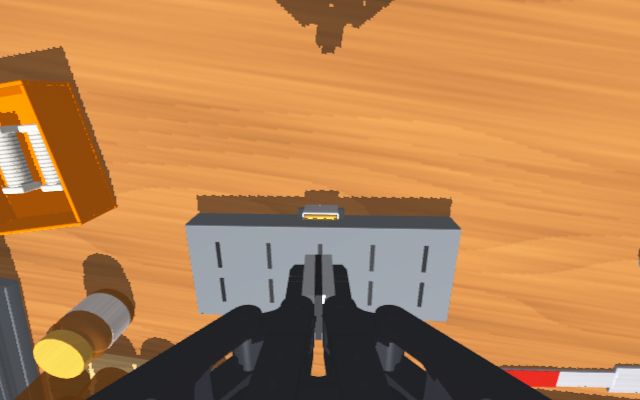

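View pics/sc44.png

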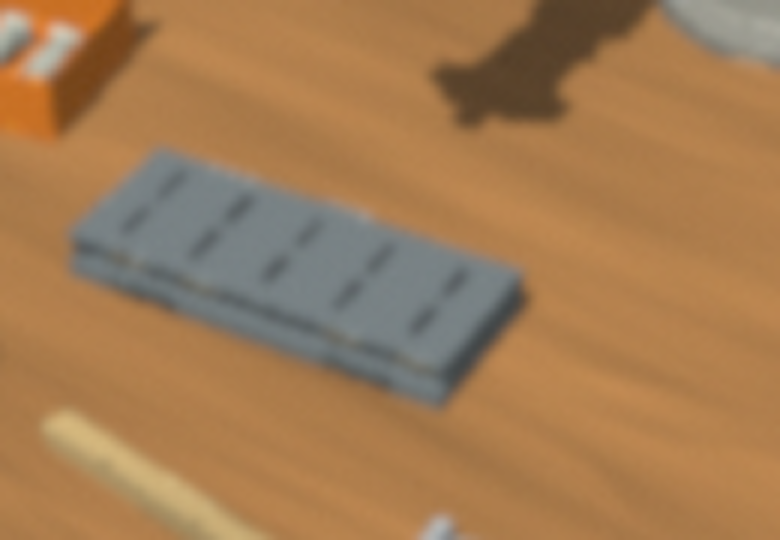

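View pics/top44.png

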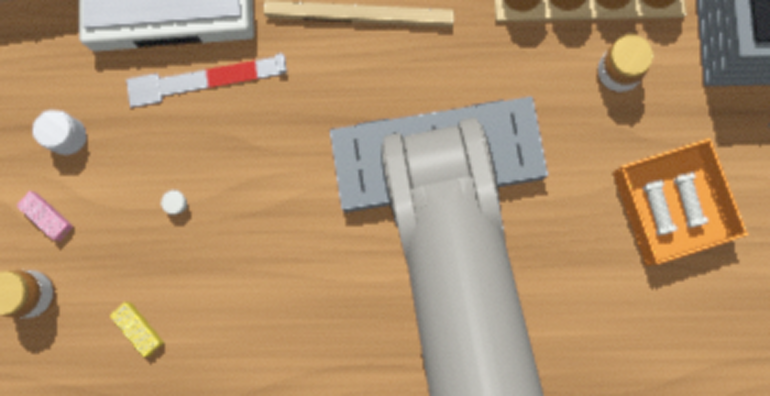

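Run:
```python
from h import *
p=get_image("wrist"); crop(p,170,180,480,240,2.5,"w45.png")
go()if 0 else tip()
for th in (0,.02,.04): 
    P=[H+AX*(-.124*np.cos(th)+.026*np.sin(th))+AY*y+np.array([0,0,.124*np.sin(th)+.026*np.cos(th)]) for y in(.156,-.156)]
    print(th,proj(p,np.array(P)).round(1).tolist())
```

```text
t 50.27 tip x,y,z mm [-178.     8.9  207.2] tilt [ 0.01  -0.043] f [0.5 0.6 0.2] q [ 1.28  0.22 -1.34  1.97  0.29  1.13  1.54]
0 [[458.9, 229.8], [179.8, 224.5]]
0.02 [[459.7, 231.2], [178.8, 225.8]]
0.04 [[460.5, 232.6], [177.9, 227.2]]
```

View pics/w45.png

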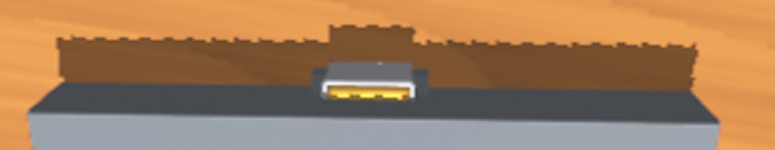

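```bash
python3 -c "
from workcell import close_job,sense
print(sense()['time_s']); print(close_job())"
```

```text
50.2667
the job is handed in; nothing more can be done
None
```

The case is packed, shut and handed in at about 50 s of the 210 s allowed.

**What I did**
- I put the two white roller cages found in the case (pockets y = +120 and −60) into the orange bin.
- I laid the three wooden cages from the counter in pockets +120, −120 and −60. The wooden cage already in pocket +60 stayed there, and pocket 0 is empty.
- I left the pink and yellow look-alikes alone.
- I swung the lid over from behind with closed fingers and pressed its front edge down to the stop.

**Last checks**
- **Lid:** The fingertip stopped 26 mm above the hinge, which is the shut height. After I backed the arm away, the lid's front corners matched the shut position within about 2 px for most values, with one at roughly 6 px. A lid resting on the catch would sit about 7 px off. The catch stands upright in the picture.
- **Contents:** The last look into the open case showed all four wooden cages in their pockets. The top view showed both rollers in the bin, and the bystanders I could see were where they started.

**Weak points**
- The catch click was not seen directly. The roughly 10 N peak fell between force readings; I saw about 3 N just before the stop and 26 N against it, so the final press went over the 20 N given for the catch.
- The networks often missed cages and rollers, so most positions came from my own pixel measurements. My first fit of the case was about 1 cm off; later fits agreed with each other and with the grasps.
- The tool had drifted about 2.5 to 3.5 degrees off vertical. I allowed for this when placing the cages.

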